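# Load the pivoting drying rack and trim it level

## Robot

A 6-joint arm with a two-finger parallel gripper is mounted at the origin on the work surface. World frame = base frame: x ahead of the robot, y to its left, z up, the work surface at z = 0. Lengths are in mm, angles in degrees, forces in N, time in s.
With the tool pointing down it reaches from about 325 to 875 mm from the base axis. Payload 4.4 kg.
Tool frame: the origin (TCP) lies at the very end of the fingers, on their centre line; the grasp point (between the pads) lies 19 mm behind it; z points along the fingers, x is the direction in which the jaws open and shut, and the axes are right-handed (so a half turn about z gives the same grasp; the last joint's range is limited). The gripper opens to 85 mm and grips with 20 to 120 N. Pads are 22 mm wide; open, the fingers measure 114 mm over their backs; the gripper's body (76 mm by 85 mm) begins 54 mm behind the grasp point. The pads swing forward as they close: fully open they stand 13 mm farther back than shut.
Start: joints at [67.81, 11.837, 88.321, -0, 79.842, -8.623], TCP at [134.901, 558.954, 231.282] pointing down, gripper open.
Joint ranges: [-156.59, 156.59], [-49.26, 127.26], [12.9, 141.05], [-63.56, 243.56], [4.71, 150.69], [-161.64, 161.64]. Speed limits (degrees/s): [159.86, 159.86, 180, 180, 180, 180].

## Interface

Orientations are given as [roll, pitch, yaw] about the fixed x, y, z axes, in that order (R = Rz(yaw) Ry(pitch) Rx(roll)).
In Python, from bench import telemetry, imaging, bot gives the robot as it stands.
- The arm moves only by the shell command python3 -m jog 'ROWS' [FORCE]. ROWS is JSON, a list of rows, each an object with "jaw": the closure in counts, from 0 (fully open) to 255 (shut); "dp": the shift along the world's x, y, z in mm, a list of three; "roll": the turn about the world's z in rad. In form: [{"jaw": jaw, "dp": [tx, ty, tz], "roll": roll}, ...]. A call has 1 to 5 rows; each row shifts and turns the commanded pose from where the row before left it; what a row does not reach is not made up. A row lasts 1/12 s, in which the tool goes at most 41.7 mm and 7.16 degrees, less where a joint would pass 70% of its speed; a pose out of reach is approached as far as the arm can. A call with a gripper value outside its range is refused whole. The fingers move at their own pace and stop on an object; FORCE is the grip in N (left out, the last holds). Time passes only in rows, so rows that do not move let the fingers close. It gives the time, the measured TCP pose, the force and the opening at its end, in the units of the state.
- telemetry.state(): the state, without advancing time (a new reading comes with each control period).
- imaging.snapshot(name): name is "scene" or "side" or "wrist"; returns a dict with "pixels" (384x512x3 uint8, red, green, blue), "K" (3x3 intrinsics, pixels), "R" (3x3) and "t" (3): a world point X has camera coordinates R X + t. Camera axes: x right, y down, z forward; pixel columns grow to the right and rows downward; lengths in mm; the calibration is good to about 2 mm. A picture is of the moment at which its call begins. There is no depth.
- bot.job_done(): hands the job in, once; it reports no verdict.
The state is a dict: "time": time; "joints": joint angles; "qvel": joint speeds; "tau": joint torques, N m; "tcp_pos": TCP position; "tool_rot": TCP orientation; "force": force on the tool from outside, world axes, zero at the start; "torque": the same for the moment, N m; "finger_gap": opening from 0.0 (shut) to 1.0 (fully open).
Only numpy, scipy, OpenCV 4.12 (cv2) and the standard library are available. Lean on these libraries where they do the work, as an engineer would, in place of code of your own. Each camera call takes 0.05 s, during which the arm holds its last target.

## Task

Hang the washed heat sinks on the pivoting drying bar, alternating sides: one already hangs on the left, so first hang the big one in the outer seat on the right, then the small one in the outer seat on the left, letting each down slowly until the bar carries its whole weight before you let go, so that the bar does not swing (its seats move no faster than about 6 cm/s) and is never tipped right over. Then slide the brass trim weight along the bar until the bar stays level by itself. Leave the heat sink that already hangs and the other things on the table where they are.

Things in the scene. Friction and masses are not known exactly. Their poses are not given: they have to be found in the camera images.
- big_sink: The big heat sink, standing on the table: finned copper block 44 (x) x 64 (y) x 50 mm high, with a steel hook hanger rising from its middle and a grey grip tab on top, 184 mm high in all; about 0.34 kg, differing by up to a fifth. Origin: centre of the underside, z up. Heights above the origin in mm: block top 50, lower end of the hook's lip 108, tab from 148 to 184.
- big_sink_hook (a point): Where the bar's axis lies in this hook when hung, 125 mm above the origin. Hook: 8 mm wire in the x-z plane, an inverted V 36 mm wide, open to the piece's +x: wire up on the -x side, over the top, short lip down on the +x side. The bar enters from +x between block and lip, its axis 35 mm below this point; then the piece is lowered 35 mm. Axes as the piece.
- big_sink_grip (a point): Point to grip inside the grip tab, 168 mm above the origin, 16 mm below the tab's top. The tab is 14 mm thick (x), 24 mm wide (y), 36 mm high. Axes as the heat sink.
- small_sink: The loose small heat sink, standing on the table: finned copper block 36 (x) x 40 (y) x 40 mm high, with a steel hook hanger rising from its middle and a grey grip tab on top, 174 mm high in all; about 0.22 kg, differing by up to a fifth. Origin: centre of the underside, z up. Heights above the origin in mm: block top 40, lower end of the hook's lip 98, tab from 138 to 174.
- small_sink_hook (a point): Where the bar's axis lies in this hook when hung, 115 mm above the origin. Hook: 8 mm wire in the x-z plane, an inverted V 36 mm wide, open to the piece's +x: wire up on the -x side, over the top, short lip down on the +x side. The bar enters from +x between block and lip, its axis 35 mm below this point; then the piece is lowered 35 mm. Axes as the piece.
- small_sink_grip (a point): Point to grip inside the grip tab, 158 mm above the origin, 16 mm below the tab's top. The tab is 14 mm thick (x), 24 mm wide (y), 36 mm high. Axes as the heat sink.
- hung_sink: A second small heat sink, same make as the loose one, already hanging in the left inner seat of the bar, its hook's open side away from the robot. Origin: centre of the underside. It is to stay there.
- hung_sink_hook (a point): The same point of the hung heat sink's hook, where the bar's axis lies.
- bar (a joint): Lean of the pivoting bar, rad: 0 level, positive = left (+y) end up; stops at -0.42 and 0.42. A 12 mm round steel rod 380 mm long, 200 mm above the table, on a pin from a post behind its middle. A soft centring spring (2.4 N m per rad) and damping: it comes to rest in about a second; 3 N pressed on an outer seat leans it by 0.22, so it sinks some 40 mm as it takes a piece's weight.
- pivot (a point): Middle of the bar, on its axis and pivot. Its axes turn with the bar: y along the bar to the left end, x horizontal away from the robot, z up when level.
- left_outer (a point): Left outer hanging seat, on the bar's axis 165 mm left of the pivot: 24 mm of bare rod between two black collars 24 mm in diameter. Axes as the bar. Empty at the start.
- right_outer (a point): Right outer hanging seat, alike, 165 mm right of the pivot. Empty at the start.
- left_inner (a point): Left inner hanging seat, alike, 100 mm left of the pivot; taken by the hung heat sink.
- rider (a joint): Place of the sliding brass trim weight on the bar, m: 0 over the pivot, positive to the left; hard stops at -0.060 and 0.050. 0.5 kg, held by friction (about 3 N to move it), stays where left. 10 mm to the left lowers the left end by about 0.022 rad. The pieces' weights are not known well enough to tell beforehand where it must stand.
- rider_grip (a point): Point in the black post, 14 x 14 mm, on top of the trim weight, for pinching or pushing; 67 mm above the bar's axis, the post reaches from 40 to 85 mm above it. The brass body below is 44 (x) x 40 (y) mm. Axes as the bar.
- fan: Bystander: square black cooling fan, 60 x 60 x 18 mm. Leave alone.
- screwdriver: Bystander: screwdriver with an orange handle. Leave alone.
- screw_dish: Bystander: round steel screw dish, 80 across and 30 mm. Leave alone.
- remote: Bystander: black remote control, 160 x 45 x 18 mm. Leave alone.
- meter: Bystander: grey hand-held meter, 150 x 80 x 36 mm. Leave alone.
- rack: The drying rack as a whole (foot plate 100 x 200 x 12 mm, post 22 mm thick standing 50 mm behind the bar, bar, trim weight). Origin on the table below the bar's pivot; x away from the robot, y to the left along the level bar. Fixed to the table.

How it is judged:
By the outcome, as a careful person would: the job done as asked, in the order asked, and still so for the second after the job is handed in, with the robot touching nothing.
It also fails if it takes over 72 s, if anything falls off the work surface, if the arm or the gripper's body presses on something with over 40 N, if the wrist force passes 120 N, or if a joint passes its speed limit or range.

## Working session

There is one attempt and no reset: what is moved stays moved. The work goes in short steps, Python scripts to look and compute and a shell command to move; the robot and the scene stay as the last step left them, time stands still between calls to the robot, and variables do not carry over. Pictures are saved under pics/ and viewed, and the job is handed in when it is done.

```bash
ls; mkdir -p pics
python3 - <<'E'
from bench import telemetry, imaging, bot
import cv2
s=telemetry.state(); print(s)
for n in ["scene","side","wrist"]:
    d=imaging.snapshot(n); cv2.imwrite(f"pics/{n}0.png",d["pixels"][:,:,::-1]); print(n,d["K"],d["R"],d["t"])
E
```

```text
pics
{'time': 0.0, 'joints': array([ 6.78085752e+01,  1.18871008e+01,  8.84069951e+01,  1.79566317e-03,
        7.98404412e+01, -8.62357675e+00]), 'qvel': array([-0.05000116, -0.03104504, -0.02828528,  0.06636136, -0.02764186,
        0.03677043]), 'tau': array([-2.38430139e-04, -3.83023274e+01, -2.91600984e+01, -2.14594975e-04,
        1.04313710e-02, -9.09710621e-06]), 'tcp_pos': array([134.60632029, 558.23181452, 230.07932172]), 'tool_rot': array([-1.79978080e+02,  1.32751162e-01,  7.64318585e+01]), 'force': array([ 0.82903764, -0.48645169,  0.19654481]), 'torque': array([0.00910614, 0.02991509, 0.06482196]), 'finger_gap': 1.0020585412254637}
scene [[407.06290995   0.         253.72114882]
 [  0.         407.06290995 190.45331881]
 [  0.           0.           1.        ]] [[-0.54163314  0.8405555  -0.00999911]
 [ 0.70822865  0.44989287 -0.54406672]
 [-0.45281975 -0.30176622 -0.83898237]] [ 216.81346535 -251.09584591 1520.22295449]
side [[382.31879665   0.         252.25778165]
 [  0.         382.31879665 187.67750435]
 [  0.           0.           1.        ]] [[ 0.9999161   0.00314532  0.01256613]
 [ 0.01041623 -0.77192365 -0.6356299 ]
 [ 0.00770084  0.63570746 -0.77189165]] [-455.68522812  120.56440502 1480.4320571 ]
wrist [[279.85316186   0.         256.42868376]
 [  0.         279.85316186 186.02824501]
 [  0.           0.           1.        ]] [[ 0.23540991  0.97189194 -0.00286976]
 [ 0.93498337 -0.22566197  0.27364715]
 [ 0.26530786 -0.06710243 -0.96182587]] [-573.53123661  -35.08908072  379.05722532]
```

View pics/scene0.png

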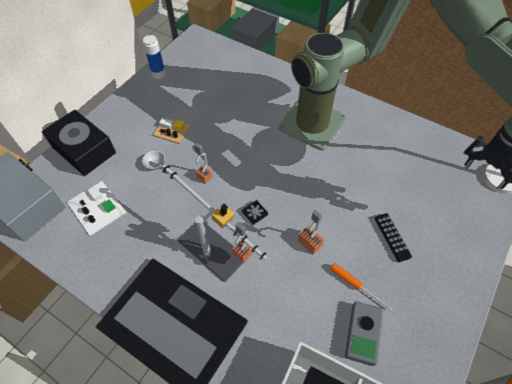

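View pics/side0.png

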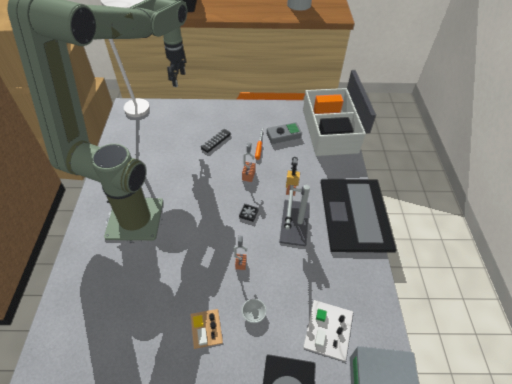

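View pics/wrist0.png

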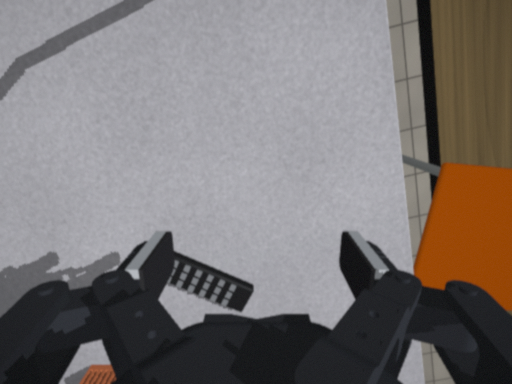

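```bash
cat > h.py <<'E'
import numpy as np, cv2
from bench import telemetry, imaging, bot
def snap(n,fn=None,crop=None,scale=4):
    d=imaging.snapshot(n)
    if fn:
        save(d,fn,crop,scale)
    return d
def save(d,fn,crop=None,scale=4):
    im=d["pixels"][:,:,::-1]
    if crop:
        x0,y0,x1,y1=crop; im=im[y0:y1,x0:x1]
        im=cv2.resize(im,None,fx=scale,fy=scale,interpolation=cv2.INTER_CUBIC)
    cv2.imwrite(f"pics/{fn}.png",im)
def P(d): return np.asarray(d["K"])@np.c_[d["R"],d["t"]]
def tri(d1,p1,d2,p2):
    X=cv2.triangulatePoints(P(d1),P(d2),np.float64(p1).reshape(2,1),np.float64(p2).reshape(2,1))
    return (X[:3]/X[3]).ravel()
def proj(d,X):
    u=P(d)@np.append(X,1); return u[:2]/u[2]
def onplane(d,p,z):
    C=-d["R"].T@d["t"]; r=d["R"].T@np.linalg.inv(d["K"])@np.array([*p,1.]); return C+r*(z-C[2])/r[2]
E
python3 - <<'E'
from h import *
import pickle
a=imaging.snapshot("scene");b=imaging.snapshot("side")
pickle.dump((a,b),open("v0.pkl","wb"))
save(a,"sc_bar",(140,130,300,290),4); save(a,"sc_big",(280,190,350,260),8)
save(a,"sc_small",(170,130,240,200),8)
save(b,"sd_bar",(260,140,340,250),6);save(b,"sd_big",(220,130,280,190),9);save(b,"sd_small",(210,220,270,280),9)
E
```

```text
(no output)
```

View pics/sc_bar.png

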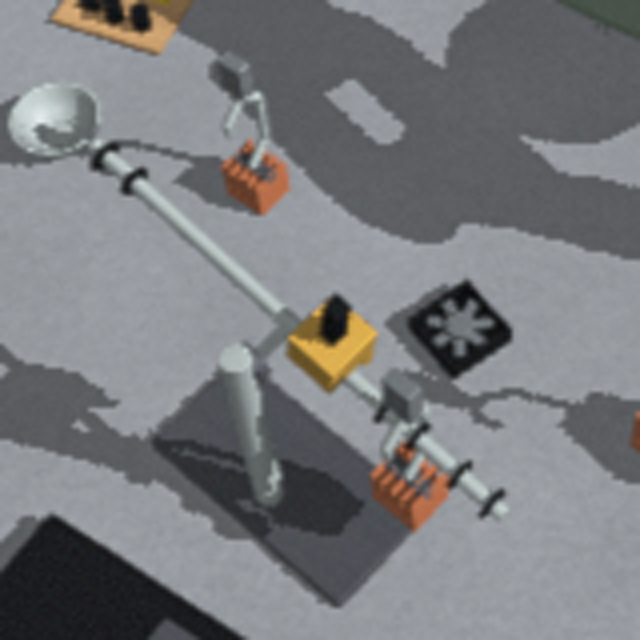

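View pics/sc_big.png

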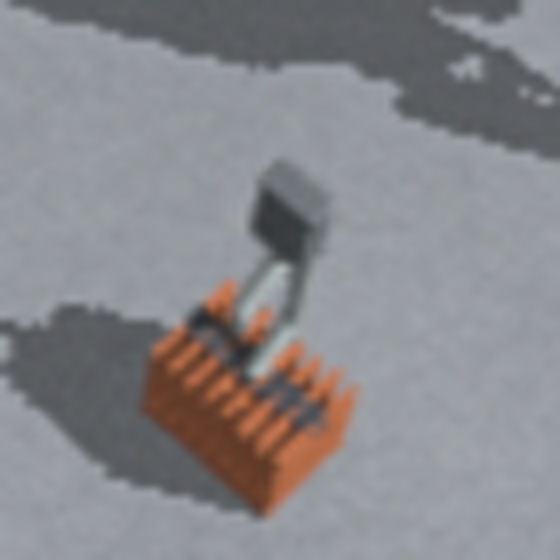

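View pics/sc_small.png

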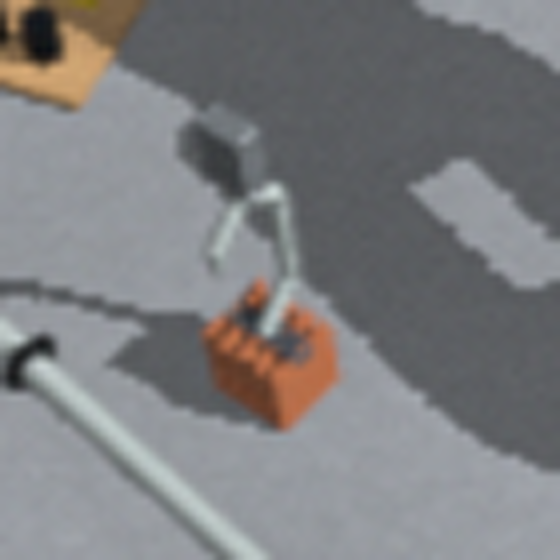

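View pics/sd_bar.png

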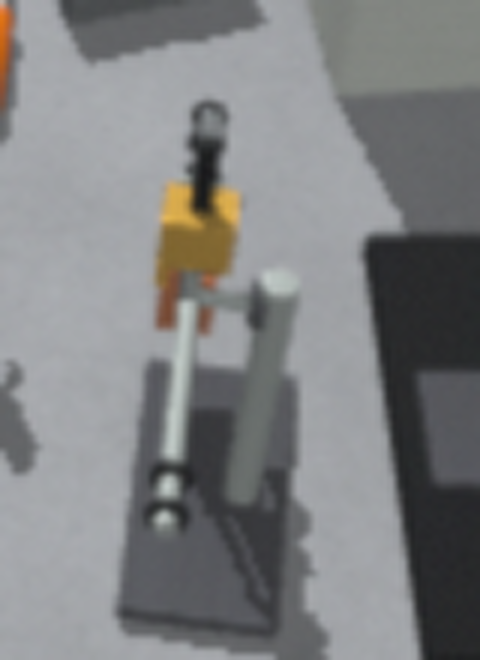

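View pics/sd_big.png

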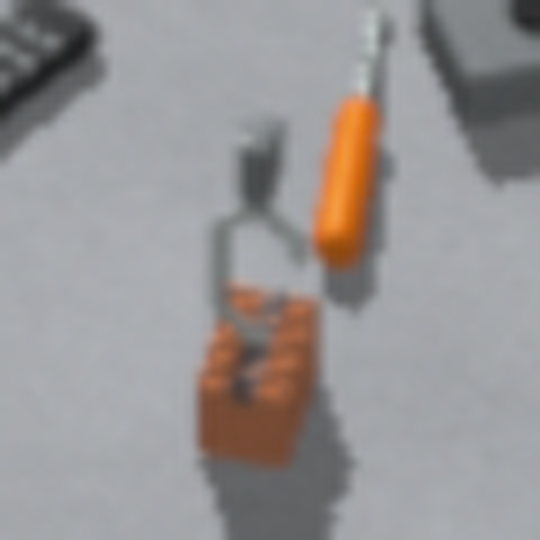

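View pics/sd_small.png

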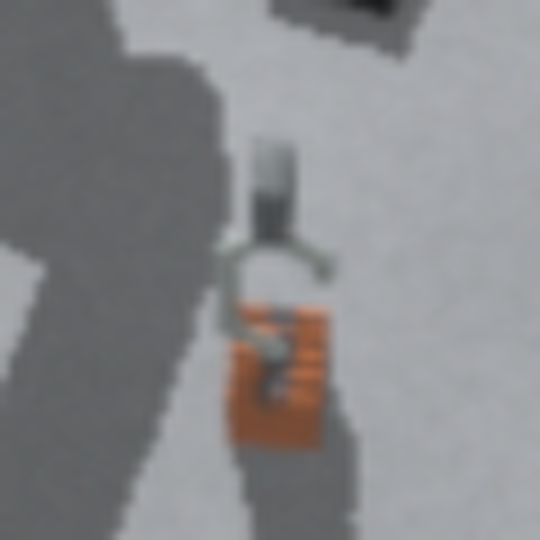

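```bash
cat >> h.py <<'E'
from scipy.optimize import least_squares
def unc(c,crop,s): return [(c[0]+.5)/s-.5+crop[0],(c[1]+.5)/s-.5+crop[1]]
def fit(obs,x0,free):
    # obs: list (d,px,model pt); params x,y,z,yaw
    x0=np.array(x0,float)
    def full(p): q=x0.copy(); q[free]=p; return q
    def res(p):
        q=full(p); c,s=np.cos(q[3]),np.sin(q[3]); r=[]
        for d,px,m in obs:
            X=np.array([q[0]+c*m[0]-s*m[1],q[1]+s*m[0]+c*m[1],q[2]+m[2]]); r+=list(proj(d,X)-px)
        return np.array(r)
    s=least_squares(res,x0[free],x_scale=[100,100,100,1][:len(free)] if len(free)==4 else 1.0)
    return full(s.x),res(s.x).reshape(-1,2)
E
python3 - <<'E'
from h import *
import pickle
a,b=pickle.load(open("v0.pkl","rb"))
def mk(l,d,crop,s): return [(d,unc(c,crop,s),m) for c,m in l]
big=mk([((263,517),(22,32,0)),((143,408),(22,-32,0)),((152,352),(22,-32,50)),((352,388),(-22,32,50))],a,(280,190,0,0),8)+\
 mk([((200,455),(-22,-32,0)),((292,467),(22,-32,0)),((320,300),(22,32,50)),((230,290),(-22,32,50))],b,(220,130,0,0),9)
small=mk([((285,430),(18,20,0)),((215,375),(18,-20,0)),((205,330),(18,-20,40)),((335,335),(-18,20,40))],a,(170,130,0,0),8)+\
 mk([((228,440),(-18,-20,0)),((322,450),(18,-20,0)),((328,310),(18,20,40)),((240,303),(-18,20,40))],b,(210,220,0,0),9)
np.set_printoptions(precision=2,suppress=True)
for n,o in (("big",big),("small",small)):
    for free in ([0,1,2,3],[0,1,3]):
        q,r=fit(o,[450,0,0,0],free); print(n,q[:3],np.degrees(q[3])); print(r.T)
# tabs top & bottom centers
sc=lambda c,cr,s: unc(c,cr,s)
print("bigtab top",tri(a,unc((296,187),(280,190),8),b,unc((262,128),(220,130),9)))
print("smalltab",tri(a,unc((232,127),(170,130),8),b,unc((273,150),(210,220),9)))
# bar ends, collars
print("L end",tri(a,unc((503,510),(140,130),4),b,unc((209,108),(260,140),6)))
print("R end",tri(a,unc((93,147),(140,130),4),b,unc((162,520),(260,140),6)))
print("R outer collar",tri(a,unc((104,157),(140,130),4),b,unc((166,508),(260,140),6)))
print("R inner collar",tri(a,unc((133,180),(140,130),4),b,unc((171,475),(260,140),6)))
print("foot corners", onplane(a,unc((337,603),(140,130),4),6),onplane(a,unc((155,437),(140,130),4),12),onplane(b,unc((120,612),(260,140),6),12),onplane(b,unc((272,632),(260,140),6),6))
E
```

```text
big [438.51 228.34   1.37] -12.74490718301021
[[ 0.13 -0.58 -0.38  0.69 -0.22 -0.26  0.18  0.  ]
 [ 0.27  0.26 -0.12 -0.23 -0.02  0.51  0.08 -0.61]]
big [438.12 228.48   0.  ] -12.858285990588985
[[ 0.16 -0.51 -0.31  0.72 -0.32 -0.38  0.09 -0.07]
 [ 0.38  0.36 -0.01 -0.08  0.16  0.7   0.28 -0.41]]
small [ 414.27 -191.19    1.49] -7.936579276047638
[[-0.3   0.08 -0.21 -0.29 -0.38 -0.75  0.3  -0.04]
 [ 0.58  1.16 -0.07 -1.08 -0.13  0.12  0.08 -0.49]]
small [ 413.99 -191.15    0.  ] -8.208743119197003
[[-0.23  0.2  -0.08 -0.19 -0.48 -0.86  0.25 -0.08]
 [ 0.78  1.32  0.1  -0.84  0.03  0.33  0.3  -0.3 ]]
bigtab top [438.84 228.35 187.53]
smalltab [ 415.35 -187.06  177.54]
L end [614.66 175.65 168.25]
R end [ 561.92 -188.58  238.6 ]
R outer collar [ 563.92 -178.73  235.71]
R inner collar [ 567.07 -153.26  230.12]
foot corners [679.72  76.83   6.  ] [ 647.75 -116.07   12.  ] [ 556.65 -103.65   12.  ] [ 650.07 -113.23    6.  ]
```

```bash
python3 -m jog '[{"jaw":0,"dp":[20.3,-22,0],"roll":-0.104},{"jaw":0,"dp":[20.3,-22,0],"roll":-0.104},{"jaw":0,"dp":[20.3,-22,0],"roll":-0.104},{"jaw":0,"dp":[20.3,-22,0],"roll":-0.104},{"jaw":0,"dp":[20.3,-22,0],"roll":-0.104}]' 40
python3 -m jog '[{"jaw":0,"dp":[20.3,-22,0],"roll":-0.104},{"jaw":0,"dp":[20.3,-22,0],"roll":-0.104},{"jaw":0,"dp":[20.3,-22,0],"roll":-0.104},{"jaw":0,"dp":[20.3,-22,0],"roll":-0.104},{"jaw":0,"dp":[20.3,-22,0],"roll":-0.104}]'
python3 -m jog '[{"jaw":0,"dp":[20.3,-22,0],"roll":-0.104},{"jaw":0,"dp":[20.3,-22,0],"roll":-0.104},{"jaw":0,"dp":[20.3,-22,0],"roll":-0.104},{"jaw":0,"dp":[20.3,-22,0],"roll":-0.104},{"jaw":0,"dp":[20.3,-22,0],"roll":-0.104}]'
python3 -m jog '[{"jaw":0,"dp":[0,0,0],"roll":0},{"jaw":0,"dp":[0,0,0],"roll":0}]'
python3 - <<'E'
from h import *
import pickle
d=snap("wrist","w1"); pickle.dump(d,open("w1.pkl","wb")); print(telemetry.state()["joints"])
E
```

```text
time: 0.67
tcp_pos: [237.0, 447.8, 231.2]
tool_rot: [180.0, 0.0, 46.4]
force: [0.8, 0.3, -0.1]
finger_gap: 1.0
time: 1.08
tcp_pos: [338.6, 337.7, 231.3]
tool_rot: [-180.0, -0.0, 16.6]
force: [0.2, -0.1, -0.5]
finger_gap: 1.0
time: 1.5
tcp_pos: [440.2, 227.7, 231.3]
tool_rot: [-180.0, -0.0, -13.3]
force: [0.5, 0.4, 0.3]
finger_gap: 1.001
time: 1.67
tcp_pos: [440.1, 227.9, 231.2]
tool_rot: [-180.0, 0.0, -13.1]
force: [-0.4, 0.4, -0.1]
finger_gap: 0.999
[1.74551411e+01 2.07986708e+00 9.92401997e+01 3.51277443e-02
 7.87216874e+01 3.04259535e+01]
```

View pics/w1.png

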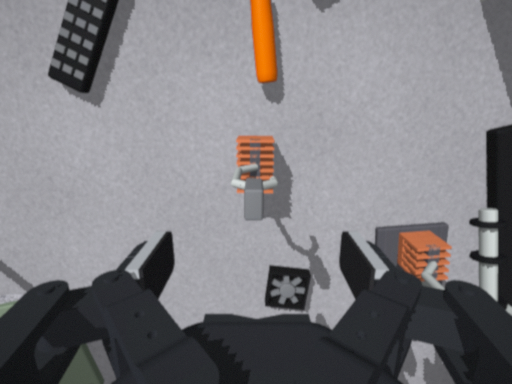

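Run:
```python
from h import *
import pickle
d=pickle.load(open("w1.pkl","rb")); save(d,"w1c",(220,125,290,225),6)
print("TCP-z",telemetry.state()["tcp_pos"])
q=[438.5,228.3,0,np.radians(-12.7)]
c,s=np.cos(q[3]),np.sin(q[3])
for m in [(-7,-12,184),(7,-12,184),(7,12,184),(-7,12,184),(22,32,50),(-22,32,50),(-22,-32,50),(22,-32,50)]:
    X=np.array([q[0]+c*m[0]-s*m[1],q[1]+s*m[0]+c*m[1],m[2]]); p=proj(d,X); print(m,p.round(1),((p+.5-[220,125])*6-.5).round(0))
```

```text
TCP-z [439.32206986 228.69975445 231.06474322]
(-7, -12, 184) [244.8 222.1] [151. 585.]
(7, -12, 184) [263.9 222. ] [266. 584.]
(7, 12, 184) [263.9 190.5] [266. 396.]
(-7, 12, 184) [244.1 190.7] [147. 397.]
(22, 32, 50) [274.  139.9] [327.  92.]
(-22, 32, 50) [235.7 140.2] [97. 94.]
(-22, -32, 50) [237.2 193.4] [106. 413.]
(22, -32, 50) [273.5 193.1] [324. 411.]
```

View pics/w1c.png

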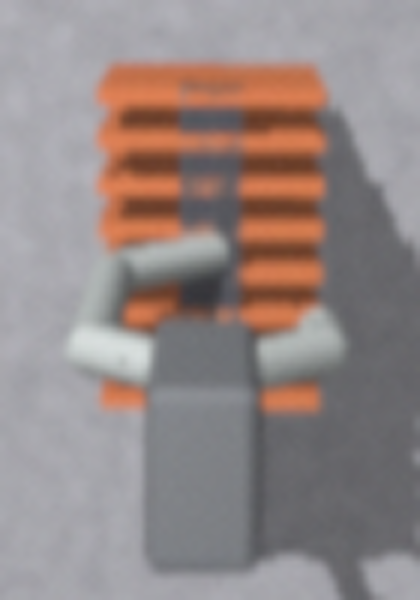

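```bash
python3 -m jog '[{"jaw":0,"dp":[-2,1,-20],"roll":0},{"jaw":0,"dp":[0,0,-20],"roll":0},{"jaw":0,"dp":[0,0,-20],"roll":0},{"jaw":0,"dp":[0,0,-20],"roll":0},{"jaw":60,"dp":[0,0,0],"roll":0}]' 40
python3 -m jog '[{"jaw":255,"dp":[0,0,0],"roll":0},{"jaw":255,"dp":[0,0,0],"roll":0},{"jaw":255,"dp":[0,0,0],"roll":0},{"jaw":255,"dp":[0,0,0],"roll":0},{"jaw":255,"dp":[0,0,0],"roll":0}]' 40
python3 -m jog '[{"jaw":255,"dp":[0,0,0],"roll":0},{"jaw":255,"dp":[0,0,0],"roll":0},{"jaw":255,"dp":[0,0,0],"roll":0}]'
python3 - <<'E'
from h import *
d=snap("wrist","w2")
E
```

```text
time: 2.13
tcp_pos: [432.9, 230.0, 147.0]
tool_rot: [179.7, 0.5, -12.8]
force: [-0.5, -0.7, -0.5]
finger_gap: 0.88
time: 2.55
tcp_pos: [438.3, 230.4, 152.8]
tool_rot: [-179.9, -0.1, -12.9]
force: [-2.1, -0.5, 1.2]
finger_gap: 0.156
time: 2.8
tcp_pos: [438.7, 230.4, 152.7]
tool_rot: [-179.9, -0.2, -13.0]
force: [0.6, 0.8, 6.4]
finger_gap: 0.158
```

View pics/w2.png

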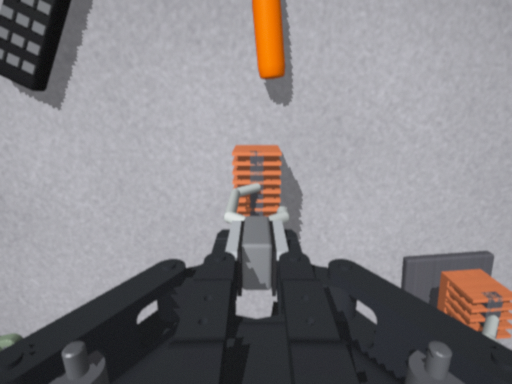

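```bash
python3 -m jog '[{"jaw":255,"dp":[0,0,5],"roll":0},{"jaw":255,"dp":[0,0,12],"roll":0},{"jaw":255,"dp":[0,0,20],"roll":0},{"jaw":255,"dp":[0,0,25],"roll":0},{"jaw":255,"dp":[0,0,25],"roll":0}]' 70
python3 -m jog '[{"jaw":255,"dp":[0,-3,25],"roll":0},{"jaw":255,"dp":[1,-8,20],"roll":0},{"jaw":255,"dp":[3,-14,13],"roll":0.01},{"jaw":255,"dp":[4,-20,5],"roll":0.01},{"jaw":255,"dp":[4,-26,0],"roll":0.01}]'
python3 -m jog '[{"jaw":255,"dp":[5,-32,0],"roll":0.01},{"jaw":255,"dp":[5,-32,0],"roll":0.01},{"jaw":255,"dp":[5,-32,0],"roll":0.01},{"jaw":255,"dp":[5,-32,0],"roll":0.01},{"jaw":255,"dp":[5,-32,0],"roll":0.01}]'
python3 -m jog '[{"jaw":255,"dp":[5,-32,0],"roll":0},{"jaw":255,"dp":[5,-32,0],"roll":0},{"jaw":255,"dp":[5,-32,0],"roll":0},{"jaw":255,"dp":[5,-26,0],"roll":0},{"jaw":255,"dp":[4,-20,0],"roll":0}]'
python3 -m jog '[{"jaw":255,"dp":[3,-13,0],"roll":0},{"jaw":255,"dp":[2,-8,0],"roll":0},{"jaw":255,"dp":[0,-4,0],"roll":0},{"jaw":255,"dp":[0,0,0],"roll":0},{"jaw":255,"dp":[0,0,0],"roll":0}]'
python3 - <<'E'
from h import *
import pickle
d=snap("wrist","w3"); a=snap("scene");b=snap("side")
pickle.dump((d,a,b),open("v3.pkl","wb")); print(telemetry.state())
save(a,"sc3",(130,100,290,260),4); save(b,"sd3",(240,140,340,280),5)
E
```

```text
time: 3.27
tcp_pos: [435.5, 229.2, 237.2]
tool_rot: [179.8, 0.3, -13.0]
force: [-0.3, 1.2, -2.4]
finger_gap: 0.15
time: 3.68
tcp_pos: [449.5, 159.1, 302.3]
tool_rot: [-179.9, -0.1, -11.1]
force: [1.0, -0.4, -2.6]
finger_gap: 0.154
time: 4.1
tcp_pos: [473.2, -2.4, 300.0]
tool_rot: [-180.0, 0.2, -8.3]
force: [0.7, -0.7, -2.8]
finger_gap: 0.156
time: 4.52
tcp_pos: [497.3, -145.2, 299.7]
tool_rot: [-180.0, 0.2, -8.5]
force: [0.8, -0.4, -2.7]
finger_gap: 0.152
time: 4.93
tcp_pos: [503.1, -167.0, 301.0]
tool_rot: [-179.9, 0.1, -8.3]
force: [0.6, -0.2, -3.2]
finger_gap: 0.153
{'time': 5.0833, 'joints': array([-2.77123212e+01,  3.66767600e+00,  8.92489473e+01,  1.64739885e-02,
        8.70922548e+01, -1.94333883e+01]), 'qvel': array([-0.06828602, -0.11105773, -0.17742464, -0.11757315, -0.1066456 ,
       -0.025195  ]), 'tau': array([-1.38045866e-01, -3.44953179e+01, -3.16812229e+01, -9.71089670e-03,
        1.01319965e-03,  1.30008382e-03]), 'tcp_pos': array([ 503.33296903, -166.9224853 ,  301.36901357]), 'tool_rot': array([-1.79981531e+02,  2.89851558e-03, -8.27976939e+00]), 'force': array([-0.33506862,  1.00025422, -3.43715741]), 'torque': array([ 0.01827289, -0.01852926,  0.01238459]), 'finger_gap': 0.1549182398034575}
```

View pics/w3.png

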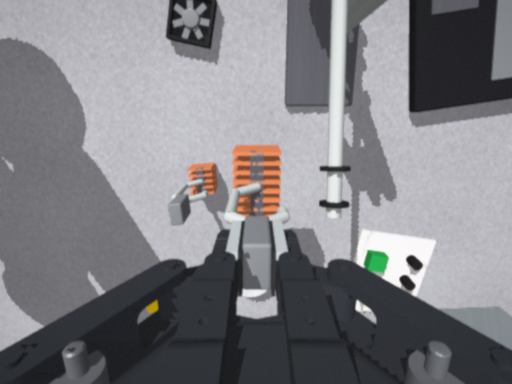

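View pics/sc3.png

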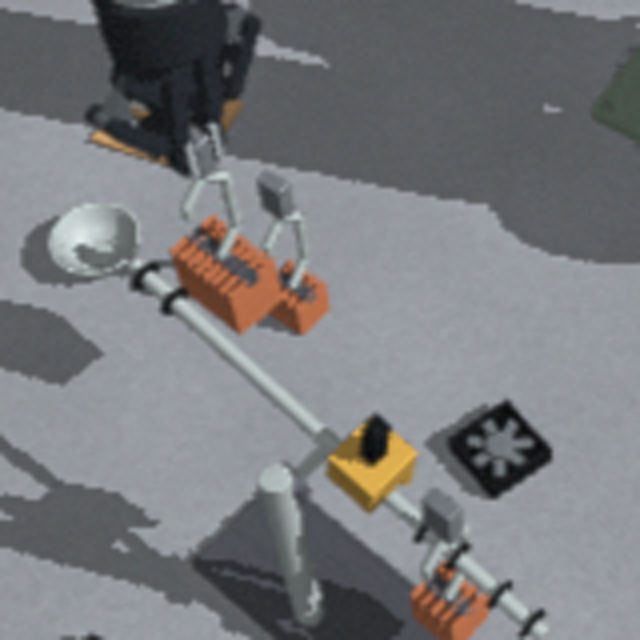

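View pics/sd3.png

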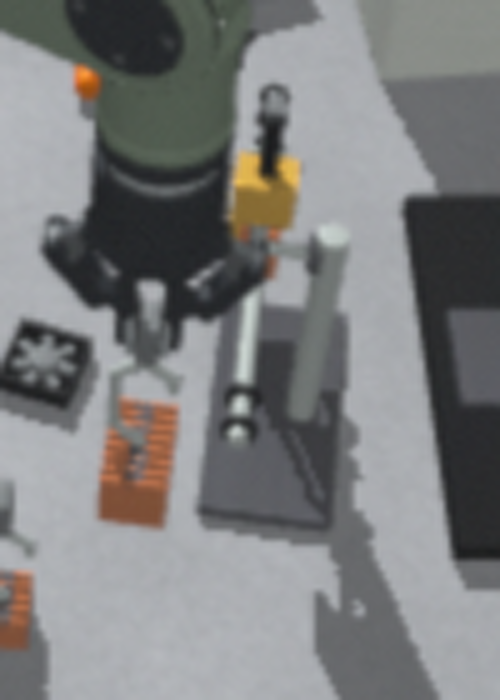

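Run:
```python
from h import *
import pickle
np.set_printoptions(precision=1,suppress=True)
d,a,b=pickle.load(open("v3.pkl","rb"))
save(d,"w3c",(300,100,380,230),5)
c1=[unc((175,299),(130,100),4),unc((241,397),(240,140),5),(335.3,168)]
c2=[unc((146,275),(130,100),4),unc((237,428),(240,140),5),(334,204)]
for c in (c1,c2):
    print(tri(a,c[0],b,c[1]),tri(a,c[0],d,c[2]),tri(b,c[1],d,c[2]))
```

```text
[ 565.7 -153.3  229.2] [ 566.6 -152.2  231.3] [ 566.4 -153.2  229.2]
[ 562.  -180.2  233.7] [ 562.9 -180.3  234.3] [ 561.9 -180.6  234.8]
```

View pics/w3c.png

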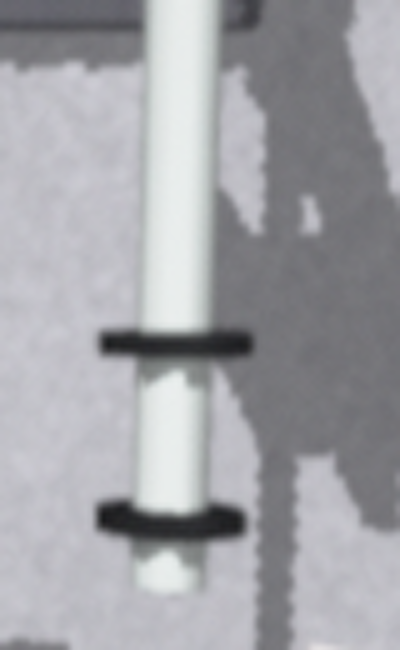

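```bash
python3 -m jog '[{"jaw":255,"dp":[4,0,0],"roll":0},{"jaw":255,"dp":[8,0,0],"roll":0},{"jaw":255,"dp":[10,0,0],"roll":0},{"jaw":255,"dp":[10,0,0],"roll":0},{"jaw":255,"dp":[10,-1,0],"roll":0}]'
python3 -m jog '[{"jaw":255,"dp":[10,0,0],"roll":0},{"jaw":255,"dp":[6,0,0],"roll":0},{"jaw":255,"dp":[3,0,0],"roll":0},{"jaw":255,"dp":[0,0,0],"roll":0}]'
python3 - <<'E'
from h import *
import pickle
d=snap("wrist","w4"); save(d,"w4c",(180,100,340,250),4)
a=snap("scene");b=snap("side")
save(a,"sc4",(130,120,230,220),6); save(b,"sd4",(250,150,350,260),6)
E
```

```text
time: 5.5
tcp_pos: [546.8, -168.8, 301.3]
tool_rot: [-180.0, -0.0, -8.3]
force: [-0.2, -0.4, -2.9]
finger_gap: 0.153
time: 5.83
tcp_pos: [565.1, -169.0, 300.9]
tool_rot: [-180.0, 0.0, -8.3]
force: [0.1, -0.6, -3.5]
finger_gap: 0.154
```

View pics/w4c.png

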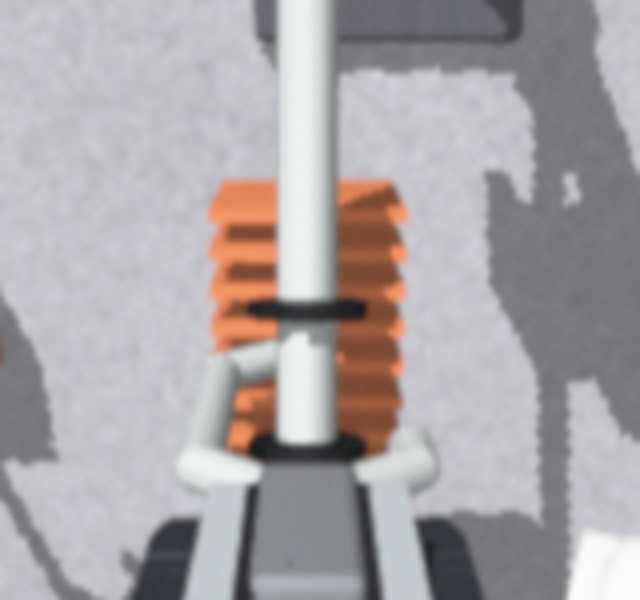

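View pics/sc4.png

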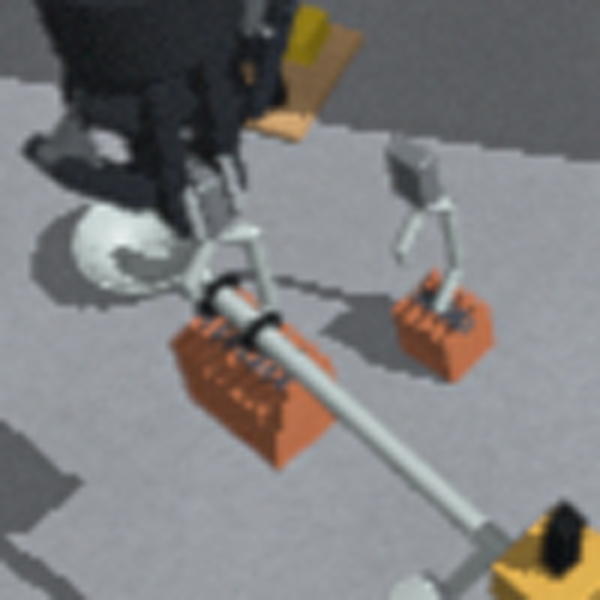

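View pics/sd4.png

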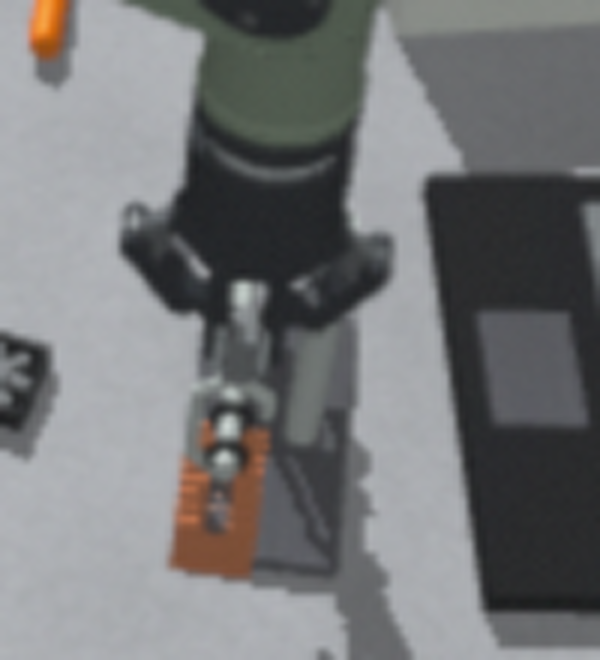

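```bash
python3 -m jog '[{"jaw":255,"dp":[-0.5,2,-4],"roll":0},{"jaw":255,"dp":[0,0,-7],"roll":0},{"jaw":255,"dp":[0,0,-8],"roll":0},{"jaw":255,"dp":[0,0,-7],"roll":0},{"jaw":255,"dp":[0,0,-4],"roll":0}]'
python3 -m jog '[{"jaw":255,"dp":[0,0,-2],"roll":0},{"jaw":255,"dp":[0,0,-2],"roll":0},{"jaw":255,"dp":[0,0,-2],"roll":0}]'
python3 -m jog '[{"jaw":255,"dp":[0,0,-2],"roll":0},{"jaw":255,"dp":[0,0,-2],"roll":0},{"jaw":255,"dp":[0,0,-2],"roll":0}]'
python3 -m jog '[{"jaw":255,"dp":[0,0,-2],"roll":0},{"jaw":255,"dp":[0,0,-2],"roll":0},{"jaw":255,"dp":[0,0,-2],"roll":0}]'
python3 - <<'E'
from h import *
a=snap("scene");b=snap("side")
save(a,"sc5",(130,120,230,220),6); save(b,"sd5",(250,150,350,260),6)
E
```

```text
time: 6.4
tcp_pos: [562.9, -166.7, 269.2]
tool_rot: [-180.0, 0.2, -8.4]
force: [0.3, 0.8, -3.1]
finger_gap: 0.152
time: 6.65
tcp_pos: [564.1, -167.1, 265.2]
tool_rot: [180.0, -0.0, -8.4]
force: [0.6, 1.3, -2.7]
finger_gap: 0.159
time: 6.9
tcp_pos: [564.0, -167.1, 259.3]
tool_rot: [180.0, -0.0, -8.4]
force: [-0.5, 0.3, -2.7]
finger_gap: 0.147
time: 7.15
tcp_pos: [564.2, -167.3, 253.5]
tool_rot: [180.0, -0.1, -8.4]
force: [1.0, -1.3, -2.3]
finger_gap: 0.154
```

View pics/sc5.png

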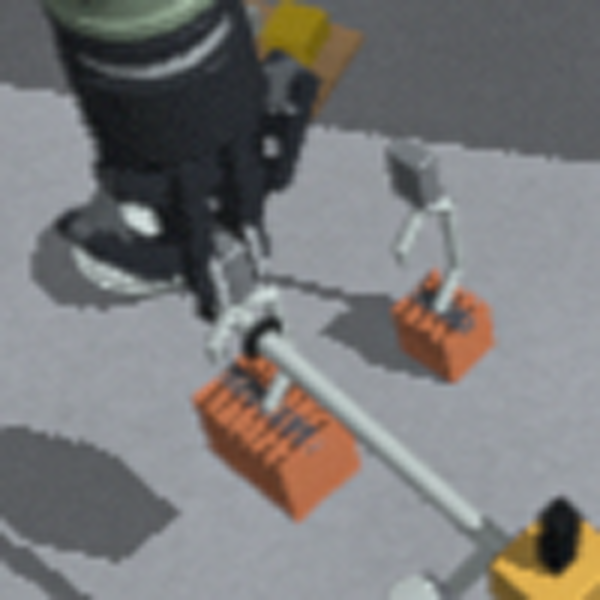

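View pics/sd5.png

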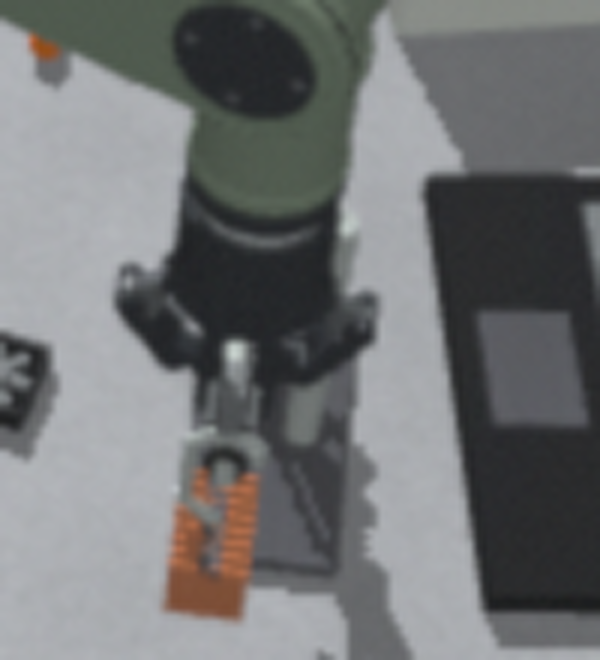

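```bash
cat >> h.py <<'E'
PIV=np.array([587.5,-5.5,200.]); YAW=np.radians(-8.2)
def barpt(s,lean,h=0):
    # s along bar (+left), h up
    c,sn=np.cos(YAW),np.sin(YAW); yb=np.array([-sn,c,0]); z=np.array([0,0,1.])
    return PIV+s*(np.cos(lean)*yb+np.sin(lean)*z)+h*(np.cos(lean)*z-np.sin(lean)*yb)
E
python3 - <<'E'
from h import *
np.set_printoptions(precision=1,suppress=True)
print(barpt(-165,-.195))
a=snap("scene");b=snap("side");w=snap("wrist","w5")
save(a,"sc5b",(150,150,200,200),12); save(b,"sd5b",(270,210,310,260),12)
for l in (-.195,-.157):
  for s in (-151,-179,-190):
    X=barpt(s,l); p=proj(a,X);q=proj(b,X); print(l,s,X,(p+.5-[150,150])*12,(q+.5-[270,210])*12)
st=telemetry.state(); t=st["tcp_pos"]; print(t)
for n,d in(("a",a),("b",b)):
  for o in ((0,-1,-27.7),(-18,-1,-40),(18,-1,-45)): p=proj(d,t+o); print(n,o,(p+.5-([150,150] if n=="a" else [270,210]))*12)
E
```

```text
[ 564.4 -165.7  232. ]
-0.195 -151 [ 566.4 -152.1  229.3] [288.4 302.8] [221.3 110. ]
-0.195 -179 [ 562.5 -179.3  234.7] [202.6 225.6] [213.9 184.2]
-0.195 -190 [ 560.9 -190.   236.8] [169.1 195.5] [210.9 214.1]
-0.157 -151 [ 566.2 -153.1  223.6] [289.7 314.7] [219.2 125.3]
-0.157 -179 [ 562.3 -180.5  228. ] [204.6 240. ] [211.3 202.4]
-0.157 -190 [ 560.7 -191.2  229.7] [171.4 210.9] [208.2 233.4]
[ 564.1 -167.1  253.5]
a (0, -1, -27.7) [243.2 274.4]
a (-18, -1, -40) [301.6 252. ]
a (18, -1, -45) [207.6 371.2]
b (0, -1, -27.7) [214.9 167.6]
b (-18, -1, -40) [143.  193.1]
b (18, -1, -45) [277.2 205. ]
```

View pics/sc5b.png

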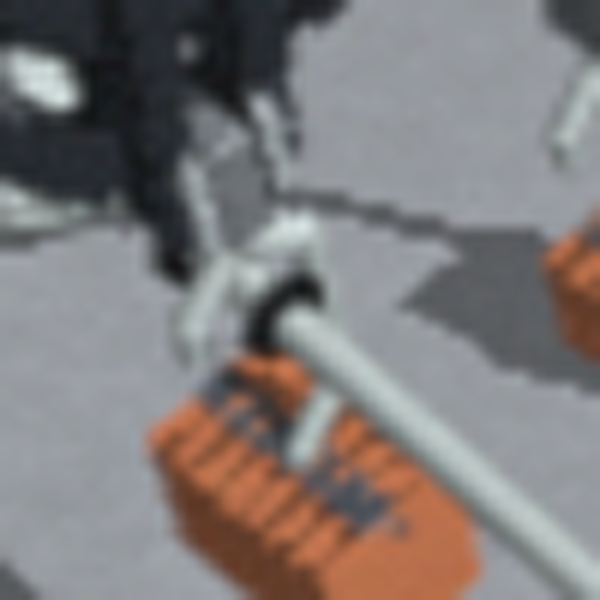

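View pics/sd5b.png

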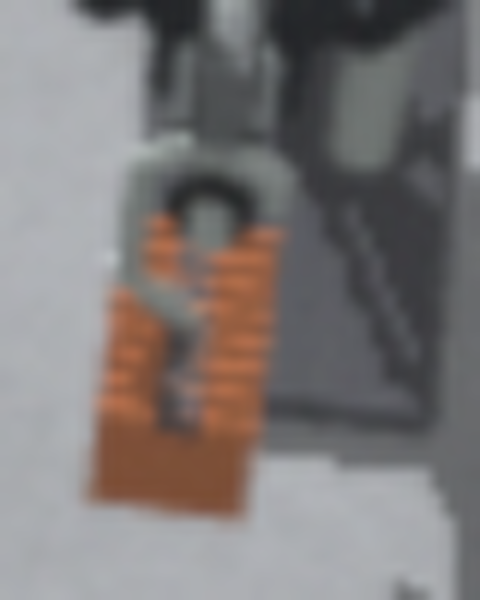

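View pics/w5.png

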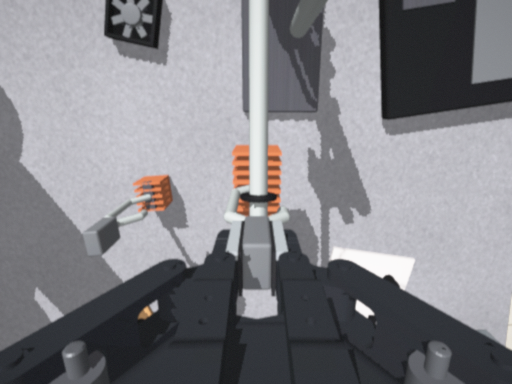

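```bash
python3 -m jog '[{"jaw":255,"dp":[0,0,-2],"roll":0},{"jaw":255,"dp":[0,0,-2],"roll":0},{"jaw":255,"dp":[0,0,-2],"roll":0},{"jaw":255,"dp":[0,0,-2],"roll":0}]'
python3 -m jog '[{"jaw":255,"dp":[0,-0.5,-2],"roll":0},{"jaw":255,"dp":[0,0,-2],"roll":0},{"jaw":255,"dp":[0,-0.5,-2],"roll":0},{"jaw":255,"dp":[0,0,-2],"roll":0}]'
python3 -m jog '[{"jaw":255,"dp":[0,0,-2],"roll":0},{"jaw":255,"dp":[0,0,-2],"roll":0},{"jaw":255,"dp":[0,0,-2],"roll":0},{"jaw":255,"dp":[0,0,-1],"roll":0}]'
python3 -m jog '[{"jaw":255,"dp":[0,0,0],"roll":0}]'
python3 -m jog '[{"jaw":255,"dp":[0,0,0],"roll":0}]'
python3 -m jog '[{"jaw":255,"dp":[0,0,0],"roll":0}]'
python3 -m jog '[{"jaw":255,"dp":[0,0,0],"roll":0}]'
```

```text
time: 7.73
tcp_pos: [564.2, -167.4, 245.4]
tool_rot: [180.0, -0.1, -8.4]
force: [0.3, -2.4, -1.7]
finger_gap: 0.153
time: 8.07
tcp_pos: [564.1, -168.2, 237.3]
tool_rot: [180.0, -0.0, -8.4]
force: [0.8, -0.8, -0.7]
finger_gap: 0.153
time: 8.4
tcp_pos: [564.1, -168.3, 230.2]
tool_rot: [180.0, -0.0, -8.4]
force: [1.6, -2.1, -0.1]
finger_gap: 0.154
time: 8.48
tcp_pos: [564.0, -168.3, 230.1]
tool_rot: [180.0, -0.0, -8.4]
force: [1.1, -1.7, -0.6]
finger_gap: 0.154
time: 8.57
tcp_pos: [564.1, -168.3, 230.4]
tool_rot: [180.0, -0.0, -8.4]
force: [1.4, -2.2, -0.1]
finger_gap: 0.153
time: 8.65
tcp_pos: [564.0, -168.2, 230.5]
tool_rot: [180.0, -0.0, -8.4]
force: [1.3, -2.2, -0.2]
finger_gap: 0.154
time: 8.73
tcp_pos: [564.1, -168.2, 230.5]
tool_rot: [180.0, -0.0, -8.4]
force: [2.2, -3.1, 0.2]
finger_gap: 0.149
```

```bash
python3 -m jog '[{"jaw":255,"dp":[0,-1,-1],"roll":0},{"jaw":255,"dp":[0,-1,-1],"roll":0}]'
python3 -m jog '[{"jaw":255,"dp":[0,0,-1],"roll":0}]'
python3 -m jog '[{"jaw":255,"dp":[0,0,0],"roll":0}]'
python3 -m jog '[{"jaw":255,"dp":[0,0,0],"roll":0}]'
python3 -m jog '[{"jaw":255,"dp":[0,0,0],"roll":0}]'
python3 -m jog '[{"jaw":255,"dp":[0,0,0],"roll":0}]'
python3 - <<'E'
from h import *
import pickle
w=snap("wrist","w6"); a=snap("scene");b=snap("side"); save(w,"w6c",(180,100,340,250),4)
save(a,"sc6b",(150,150,200,200),12); save(b,"sd6b",(270,210,310,260),12)
pickle.dump((w,a,b),open("v6.pkl","wb"))
E
```

```text
time: 8.9
tcp_pos: [564.0, -168.9, 228.2]
tool_rot: [-179.9, 0.0, -8.3]
force: [2.3, 1.3, -0.1]
finger_gap: 0.156
time: 8.98
tcp_pos: [564.0, -169.2, 227.1]
tool_rot: [-179.9, 0.0, -8.4]
force: [1.9, 1.6, 0.5]
finger_gap: 0.15
time: 9.07
tcp_pos: [564.0, -169.2, 226.9]
tool_rot: [-179.9, 0.0, -8.4]
force: [1.9, 2.4, 0.0]
finger_gap: 0.154
time: 9.15
tcp_pos: [564.0, -169.3, 227.0]
tool_rot: [-179.9, 0.0, -8.3]
force: [2.4, 2.6, -0.1]
finger_gap: 0.151
time: 9.23
tcp_pos: [564.0, -169.5, 227.2]
tool_rot: [-179.9, 0.0, -8.3]
force: [2.1, 1.7, 0.2]
finger_gap: 0.154
time: 9.32
tcp_pos: [564.0, -169.7, 227.3]
tool_rot: [-180.0, 0.0, -8.4]
force: [2.5, 1.3, -0.8]
finger_gap: 0.149
```

View pics/w6c.png

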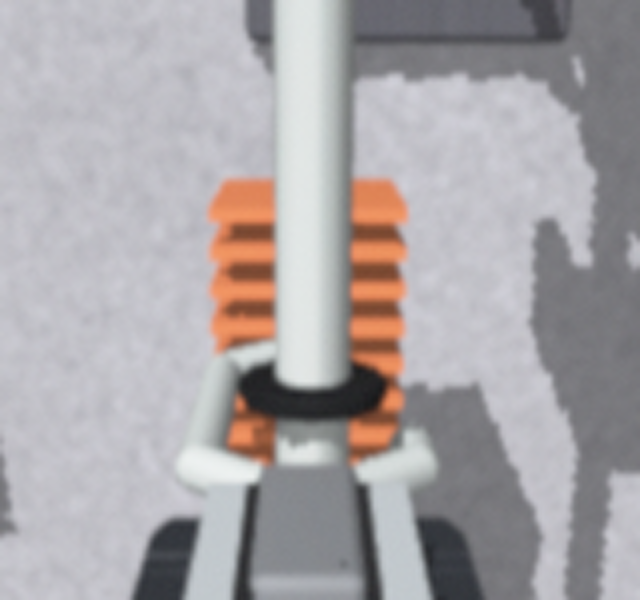

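View pics/sc6b.png

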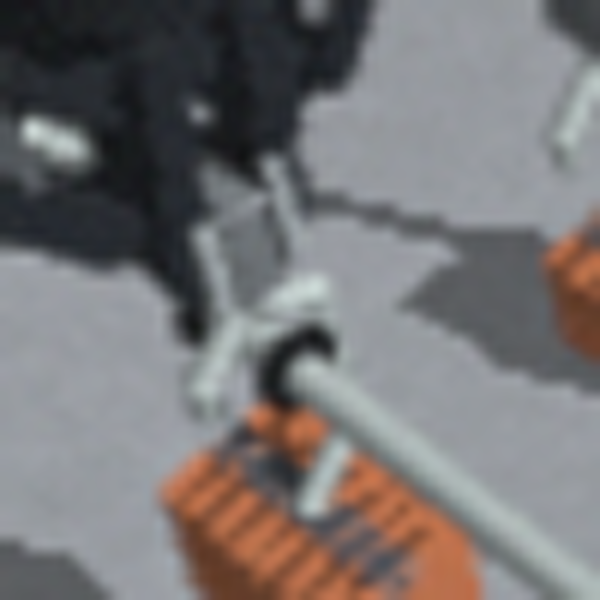

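View pics/sd6b.png

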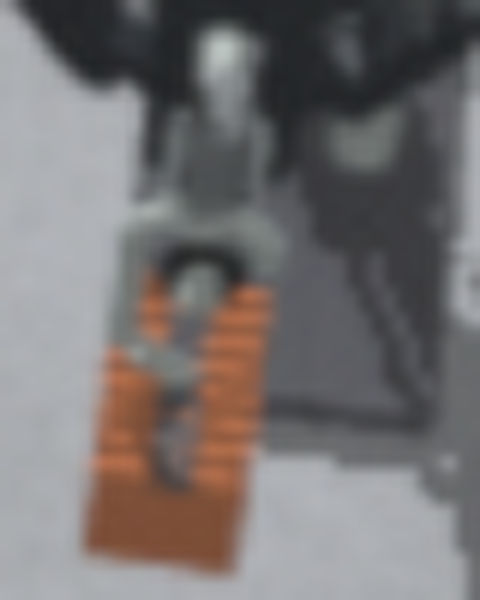

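```bash
python3 -m jog '[{"jaw":255,"dp":[0.8,1,-1],"roll":0},{"jaw":255,"dp":[0,0,-1],"roll":0}]'
for i in 1 2 3 4; do python3 -m jog '[{"jaw":255,"dp":[0,0,0],"roll":0}]' | grep -E "pos|force"; done
```

```text
time: 9.63
tcp_pos: [564.5, -169.7, 225.3]
tool_rot: [179.9, 0.0, -8.4]
force: [2.2, 0.5, -0.1]
finger_gap: 0.152
tcp_pos: [564.5, -169.6, 225.0]
force: [1.1, -0.8, 1.0]
tcp_pos: [564.5, -169.6, 225.2]
force: [1.1, -0.3, -0.4]
tcp_pos: [564.5, -169.6, 225.3]
force: [0.5, -1.2, 0.3]
tcp_pos: [564.5, -169.5, 225.3]
force: [1.7, -1.9, -0.3]
```

```bash
python3 -m jog '[{"jaw":208,"dp":[0,0,0],"roll":0},{"jaw":204,"dp":[0,0,0],"roll":0},{"jaw":198,"dp":[0,0,0],"roll":0},{"jaw":190,"dp":[0,0,0],"roll":0}]'
python3 - <<'E'
from h import *
a=snap("side");save(a,"sd7a",(240,140,340,270),5)
E
python3 -m jog '[{"jaw":150,"dp":[0,0,0],"roll":0},{"jaw":120,"dp":[0,0,0],"roll":0},{"jaw":100,"dp":[0,0,0],"roll":0},{"jaw":80,"dp":[0,0,0],"roll":0},{"jaw":60,"dp":[0,0,0],"roll":0}]'
python3 - <<'E'
from h import *
import pickle
w=snap("wrist","w7"); a=snap("scene");b=snap("side")
save(a,"sc7",(130,100,290,260),4); save(b,"sd7",(240,140,340,270),5)
pickle.dump((w,a,b),open("v7.pkl","wb"))
E
```

```text
time: 10.3
tcp_pos: [564.4, -168.8, 225.1]
tool_rot: [-180.0, 0.0, -8.4]
force: [-0.3, 0.5, 0.6]
finger_gap: 0.25
time: 10.77
tcp_pos: [564.7, -169.0, 225.3]
tool_rot: [-180.0, -0.0, -8.4]
force: [-0.3, -0.2, -0.5]
finger_gap: 0.764
```

View pics/sd7a.png

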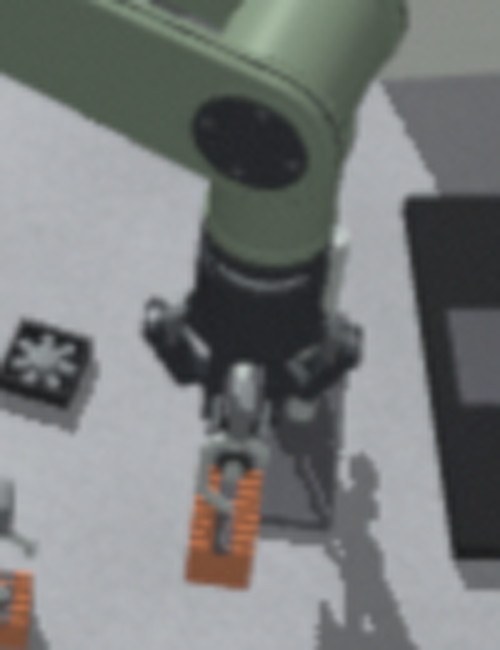

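View pics/sd7.png

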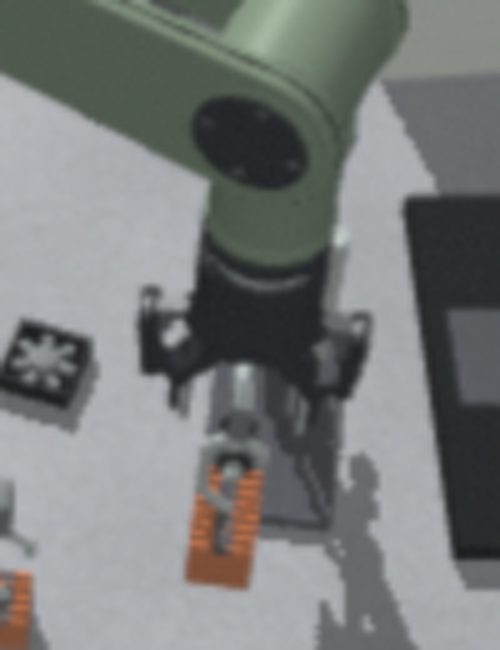

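View pics/w7.png

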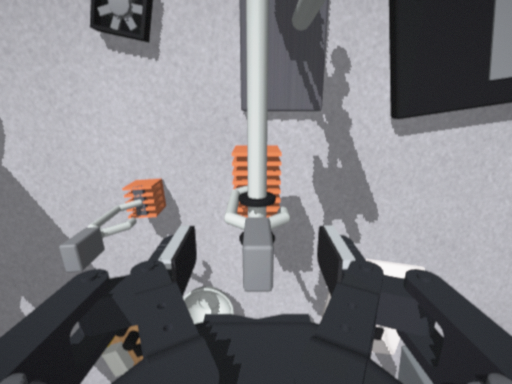

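View pics/sc7.png

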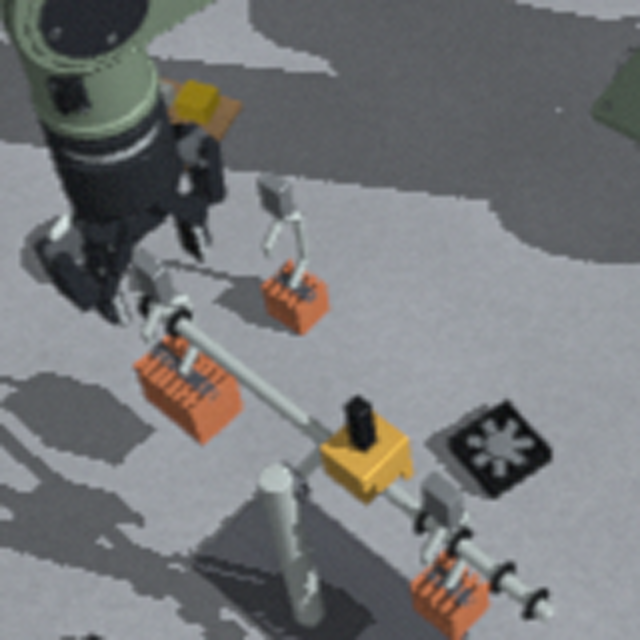

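```bash
python3 -m jog '[{"jaw":30,"dp":[0,0,8],"roll":0},{"jaw":0,"dp":[0,0,18],"roll":0},{"jaw":0,"dp":[0,0,22],"roll":0},{"jaw":0,"dp":[0,0,15],"roll":0},{"jaw":0,"dp":[-15,-2,5],"roll":0}]'
python3 -m jog '[{"jaw":0,"dp":[-30,-4,0],"roll":0},{"jaw":0,"dp":[-35,-5,-5],"roll":0},{"jaw":0,"dp":[-35,-5,-20],"roll":0},{"jaw":0,"dp":[-25,-4,-25],"roll":0},{"jaw":0,"dp":[-10,-1,-18],"roll":0}]'
python3 -m jog '[{"jaw":0,"dp":[0,0,0],"roll":0},{"jaw":0,"dp":[0,0,0],"roll":0}]'
python3 - <<'E'
from h import *
import pickle
w=snap("wrist","w8"); a=snap("scene");b=snap("side")
save(w,"w8c",(220,125,290,235),5)
save(a,"sc8",(130,120,290,280),4); save(b,"sd8",(250,140,350,260),5)
pickle.dump((w,a,b),open("v8.pkl","wb"))
print(telemetry.state()["tcp_pos"])
q=[414.2,-190.5,0,np.radians(-8)]
c,s=np.cos(q[3]),np.sin(q[3])
for m in [(-7,-12,174),(7,-12,174),(7,12,174),(-7,12,174),(18,20,40),(-18,20,40)]:
    X=np.array([q[0]+c*m[0]-s*m[1],q[1]+s*m[0]+c*m[1],m[2]]); p=proj(w,X); print(m,((p+.5-[220,125])*5-.5).round(0))
E
```

```text
time: 11.33
tcp_pos: [552.6, -171.6, 297.5]
tool_rot: [179.9, -0.4, -8.3]
force: [-0.3, -0.6, 1.6]
finger_gap: 0.999
time: 11.75
tcp_pos: [411.6, -189.9, 224.5]
tool_rot: [180.0, 0.1, -8.4]
force: [0.4, 0.3, -0.2]
finger_gap: 1.003
time: 11.92
tcp_pos: [414.4, -189.9, 225.4]
tool_rot: [-180.0, 0.0, -8.4]
force: [0.5, 0.6, 0.4]
finger_gap: 1.006
[ 416.7779602  -190.89127893  227.47779158]
(-7, -12, 174) [138. 480.]
(7, -12, 174) [231. 479.]
(7, 12, 174) [232. 325.]
(-7, 12, 174) [135. 326.]
(18, 20, 40) [260. 129.]
(-18, 20, 40) [107. 130.]
```

View pics/w8c.png

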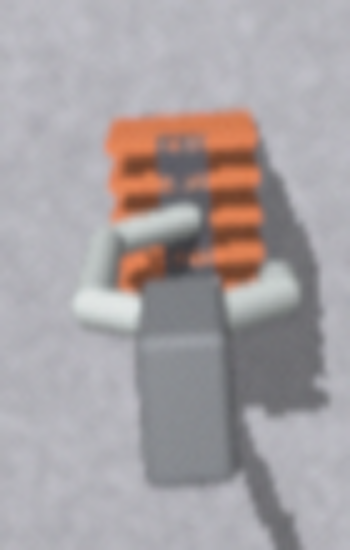

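View pics/sc8.png

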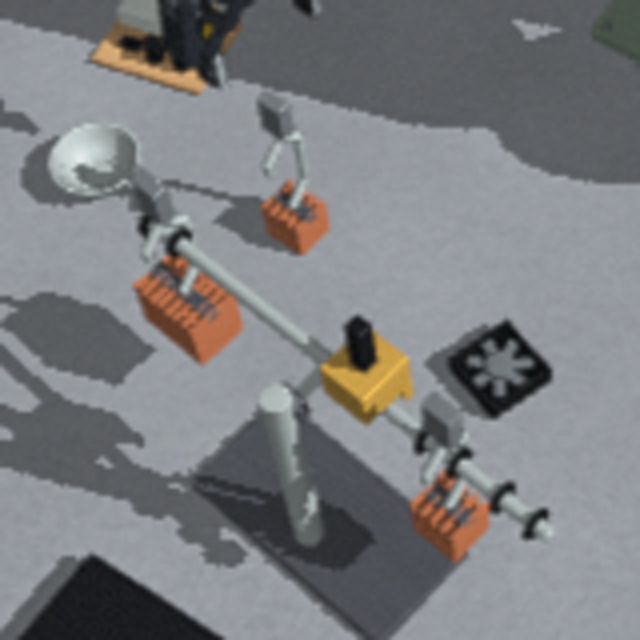

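View pics/sd8.png

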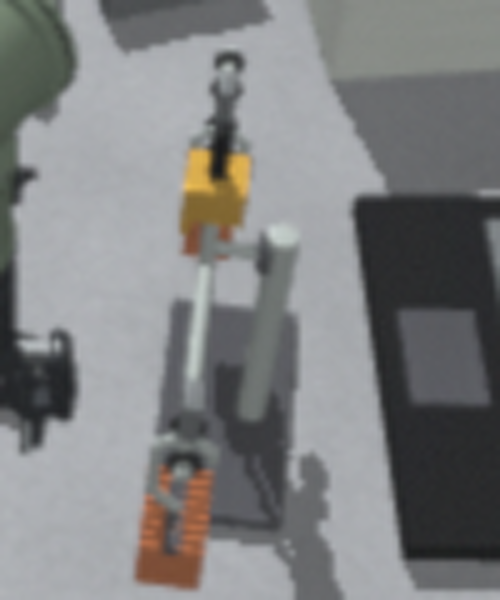

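```bash
python3 -m jog '[{"jaw":0,"dp":[0,0,-15],"roll":0.04},{"jaw":0,"dp":[0,0,-15],"roll":0.04},{"jaw":0,"dp":[0,0,0],"roll":0},{"jaw":0,"dp":[0,0,0],"roll":0}]'
python3 - <<'E'
from h import *
w=snap("wrist","w9"); 
save(w,"w9c",(200,125,310,265),4)
print(telemetry.state()["tcp_pos"])
q=[414.6,-191.5,0,np.radians(-4)]
c,s=np.cos(q[3]),np.sin(q[3])
for m in [(-7,-12,174),(7,-12,174),(7,12,174),(-7,12,174),(18,20,40),(-18,20,40)]:
    X=np.array([q[0]+c*m[0]-s*m[1],q[1]+s*m[0]+c*m[1],m[2]]); p=proj(w,X); print(m,((p+.5-[200,125])*4-.5).round(0))
E
```

```text
time: 12.4
tcp_pos: [415.5, -190.0, 195.8]
tool_rot: [-180.0, -0.0, -3.8]
force: [0.8, 0.3, 0.4]
finger_gap: 1.002
[ 415.87112138 -190.37174617  196.42587697]
(-7, -12, 174) [179. 461.]
(7, -12, 174) [266. 461.]
(7, 12, 174) [268. 321.]
(-7, 12, 174) [178. 321.]
(18, 20, 40) [292. 124.]
(-18, 20, 40) [157. 123.]
```

View pics/w9c.png

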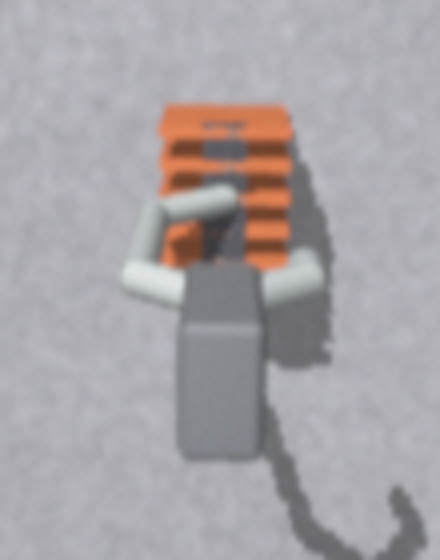

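```bash
python3 -m jog '[{"jaw":0,"dp":[-1,-1,-18],"roll":0},{"jaw":0,"dp":[0,0,-19],"roll":0},{"jaw":0,"dp":[0,0,-14],"roll":0},{"jaw":60,"dp":[0,0,-4],"roll":0},{"jaw":150,"dp":[0,0,0],"roll":0}]' 40
python3 -m jog '[{"jaw":255,"dp":[0,0,0],"roll":0},{"jaw":255,"dp":[0,0,0],"roll":0},{"jaw":255,"dp":[0,0,0],"roll":0},{"jaw":255,"dp":[0,0,0],"roll":0},{"jaw":255,"dp":[0,0,0],"roll":0}]' 40
python3 -m jog '[{"jaw":255,"dp":[0,0,0],"roll":0},{"jaw":255,"dp":[0,0,0],"roll":0}]' 70
python3 - <<'E'
from h import *
import pickle
np.set_printoptions(precision=1,suppress=True)
w,a,b=pickle.load(open("v8.pkl","rb"))
# left outer collars in v8
for l in (-.05,-.03,0,.03):
  for s in (151,179,190):
    X=barpt(s,l); print(l,s,X,(proj(a,X)+.5-[130,120])*4,(proj(b,X)+.5-[250,140])*5)
c=[unc((502,497),(130,120),4),unc((540,522),(130,120),4)]
e=[unc((223,101),(250,140),5),unc((230,70),(250,140),5)]
save(a,"sc8L",(240,225,280,265),14); save(b,"sd8L",(280,145,310,180),16)
E
```

```text
time: 12.87
tcp_pos: [413.8, -191.0, 140.3]
tool_rot: [-180.0, 0.0, -3.8]
force: [-0.0, 0.5, 0.5]
finger_gap: 0.752
time: 13.28
tcp_pos: [414.7, -191.7, 141.5]
tool_rot: [179.9, -0.1, -3.8]
force: [0.5, 0.3, 3.3]
finger_gap: 0.156
time: 13.45
tcp_pos: [414.8, -191.7, 141.6]
tool_rot: [179.9, -0.1, -3.8]
force: [0.4, 0.3, 5.1]
finger_gap: 0.154
-0.05 151 [609.  143.8 192.5] [506.1 503.4] [222.8  98.5]
-0.05 179 [613.  171.4 191.1] [539.5 530.6] [225.5  73.3]
-0.05 190 [614.6 182.3 190.5] [552.8 541.5] [226.5  63.6]
-0.03 151 [609.  143.9 195.5] [506.2 501.5] [223.2  95.5]
-0.03 179 [613.  171.6 194.6] [539.8 528.4] [226.   69.8]
-0.03 190 [614.6 182.5 194.3] [553.1 539.1] [227.   59.9]
0 151 [609. 144. 200.] [506.2 498.4] [223.8  91.2]
0 179 [613.  171.7 200. ] [540.  524.9] [226.7  64.7]
0 190 [614.6 182.6 200. ] [553.4 535.5] [227.8  54.5]
0.03 151 [609.  143.9 204.5] [506.1 495.3] [224.4  87.1]
0.03 179 [613.  171.6 205.4] [540.  521.2] [227.4  59.8]
0.03 190 [614.6 182.5 205.7] [553.5 531.6] [228.5  49.2]
```

View pics/sc8L.png

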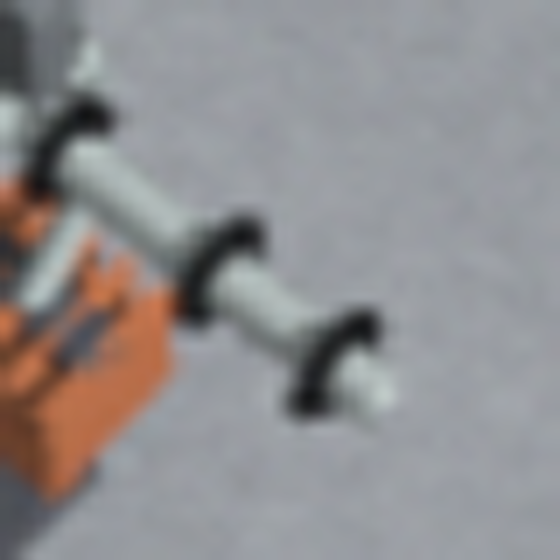

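View pics/sd8L.png

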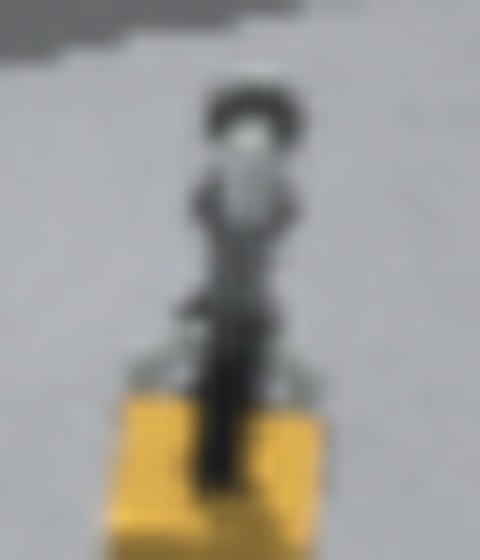

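Run:
```python
from h import *
import pickle
np.set_printoptions(precision=1,suppress=True)
w,a,b=pickle.load(open("v8.pkl","rb"))
print(tri(a,unc((219,270),(240,225),14),b,unc((248,205),(280,145),16)))
print(tri(a,unc((335,363),(240,225),14),b,unc((255,122),(280,145),16)))
```

```text
[611.2 142.6 203.8]
[615.  169.9 203.3]
```

```bash
python3 -m jog '[{"jaw":255,"dp":[0,0,5],"roll":0},{"jaw":255,"dp":[0,0,12],"roll":0},{"jaw":255,"dp":[0,0,20],"roll":0},{"jaw":255,"dp":[0,0,25],"roll":0},{"jaw":255,"dp":[0,0,25],"roll":0}]'
python3 -m jog '[{"jaw":255,"dp":[0,3,20],"roll":0},{"jaw":255,"dp":[1,8,15],"roll":0},{"jaw":255,"dp":[2,14,8],"roll":-0.01},{"jaw":255,"dp":[4,20,3],"roll":-0.01},{"jaw":255,"dp":[6,26,0],"roll":-0.01}]'
python3 -m jog '[{"jaw":255,"dp":[8,32,0],"roll":-0.01},{"jaw":255,"dp":[10,32,0],"roll":-0.01},{"jaw":255,"dp":[12,32,0],"roll":-0.01},{"jaw":255,"dp":[13,32,0],"roll":-0.01},{"jaw":255,"dp":[14,32,0],"roll":-0.007}]'
python3 -m jog '[{"jaw":255,"dp":[14,32,0],"roll":0},{"jaw":255,"dp":[14,30,0],"roll":0},{"jaw":255,"dp":[13,22,0],"roll":0},{"jaw":255,"dp":[9,14,0],"roll":0},{"jaw":255,"dp":[6,10,0],"roll":0}]'
python3 -m jog '[{"jaw":255,"dp":[3,6,0],"roll":0},{"jaw":255,"dp":[1,3,0],"roll":0},{"jaw":255,"dp":[0,0,0],"roll":0},{"jaw":255,"dp":[0,0,0],"roll":0}]'
python3 - <<'E'
from h import *
import pickle
w=snap("wrist","w10"); a=snap("scene");b=snap("side")
pickle.dump((w,a,b),open("v10.pkl","wb"))
save(w,"w10c",(280,120,440,260),5)
save(a,"sc10",(190,190,290,290),6)
print(telemetry.state()["tcp_pos"],telemetry.state()["force"])
E
```

```text
time: 13.87
tcp_pos: [412.2, -190.0, 226.5]
tool_rot: [-179.9, 0.2, -3.8]
force: [1.1, 0.0, -2.4]
finger_gap: 0.155
time: 14.28
tcp_pos: [426.4, -120.2, 273.7]
tool_rot: [180.0, 0.0, -5.7]
force: [1.1, 0.0, -2.0]
finger_gap: 0.152
time: 14.7
tcp_pos: [482.7, 41.7, 272.2]
tool_rot: [180.0, 0.2, -8.2]
force: [0.6, -0.6, -1.6]
finger_gap: 0.151
time: 15.12
tcp_pos: [539.3, 149.7, 271.8]
tool_rot: [180.0, 0.2, -8.1]
force: [-0.3, 0.0, -1.9]
finger_gap: 0.148
time: 15.45
tcp_pos: [543.2, 156.1, 273.1]
tool_rot: [180.0, 0.0, -8.2]
force: [-0.4, -0.3, -2.5]
finger_gap: 0.157
[543.47035691 156.07870586 273.42897933] [ 0.10474578  0.02145379 -1.53777492]
```

View pics/w10.png

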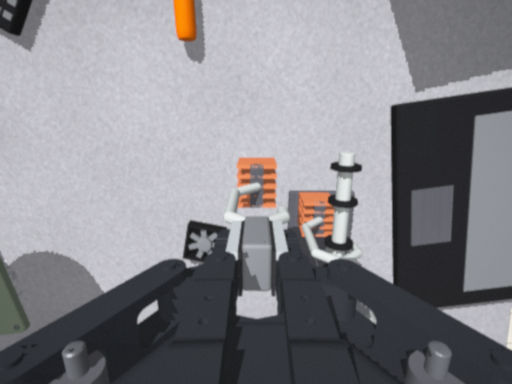

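View pics/w10c.png

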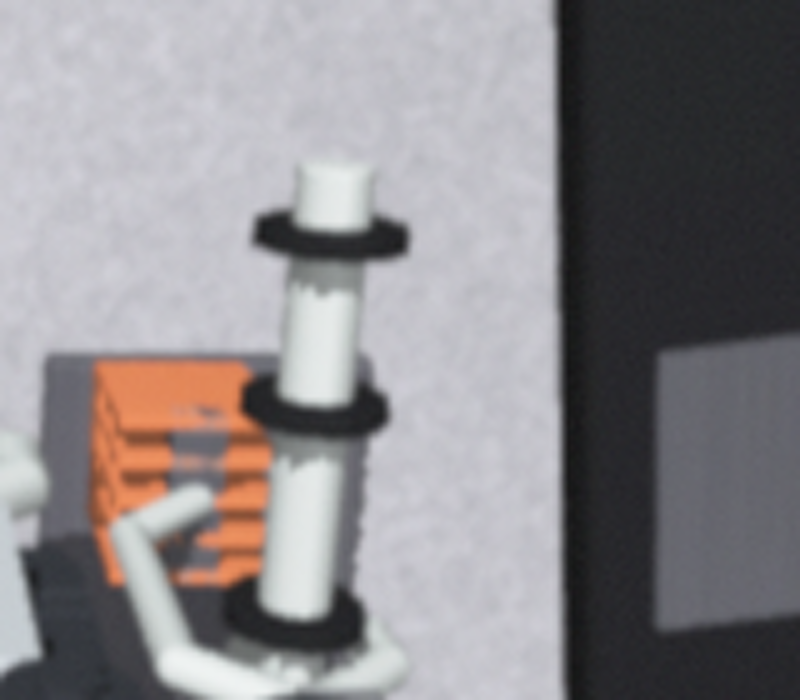

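View pics/sc10.png

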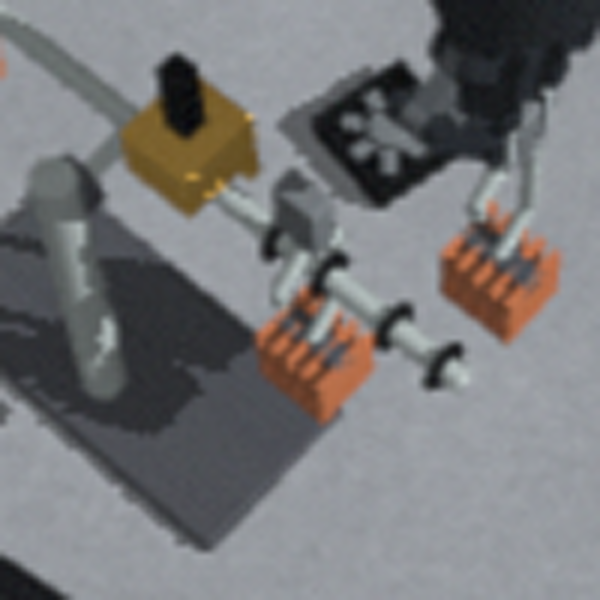

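Run:
```python
from h import *
import pickle
np.set_printoptions(precision=1,suppress=True)
w,a,b=pickle.load(open("v10.pkl","rb"))
wi,wo=unc((316,403),(280,120),5),unc((331,235),(280,120),5)
print(tri(a,unc((393,325),(190,190),6),w,wi),tri(a,unc((443,366),(190,190),6),w,wo))
for z in (200,203): print(onplane(w,wi,z),onplane(w,wo,z))
```

```text
[611.  142.6 203.3] [615.2 169.9 202.6]
[611.9 142.1 200. ] [615.9 169.6 200. ]
[611.1 143.2 203. ] [615.1 170.4 203. ]
```

```bash
python3 -m jog '[{"jaw":255,"dp":[4,0,0],"roll":0},{"jaw":255,"dp":[8,0,0],"roll":0},{"jaw":255,"dp":[10,0,0],"roll":0},{"jaw":255,"dp":[12,-0.5,0],"roll":0},{"jaw":255,"dp":[12,0,0],"roll":0}]'
python3 -m jog '[{"jaw":255,"dp":[11,0,0],"roll":0},{"jaw":255,"dp":[8,0,0],"roll":0},{"jaw":255,"dp":[4.5,0,0],"roll":0},{"jaw":255,"dp":[0,0,0],"roll":0}]'
python3 - <<'E'
from h import *
import pickle
w=snap("wrist"); a=snap("scene")
save(w,"w11c",(180,120,340,260),5)
save(a,"sc11",(190,190,290,290),6)
print(telemetry.state()["tcp_pos"],telemetry.state()["force"])
E
```

```text
time: 16.02
tcp_pos: [591.2, 156.2, 273.3]
tool_rot: [-180.0, -0.0, -8.2]
force: [-0.5, -0.4, -2.4]
finger_gap: 0.15
time: 16.35
tcp_pos: [614.3, 156.2, 272.9]
tool_rot: [180.0, -0.0, -8.2]
force: [-0.8, -0.3, -1.7]
finger_gap: 0.154
[613.08954644 156.40775171 272.98450294] [ 0.11816852 -0.87882716 -2.77865456]
```

View pics/w11c.png

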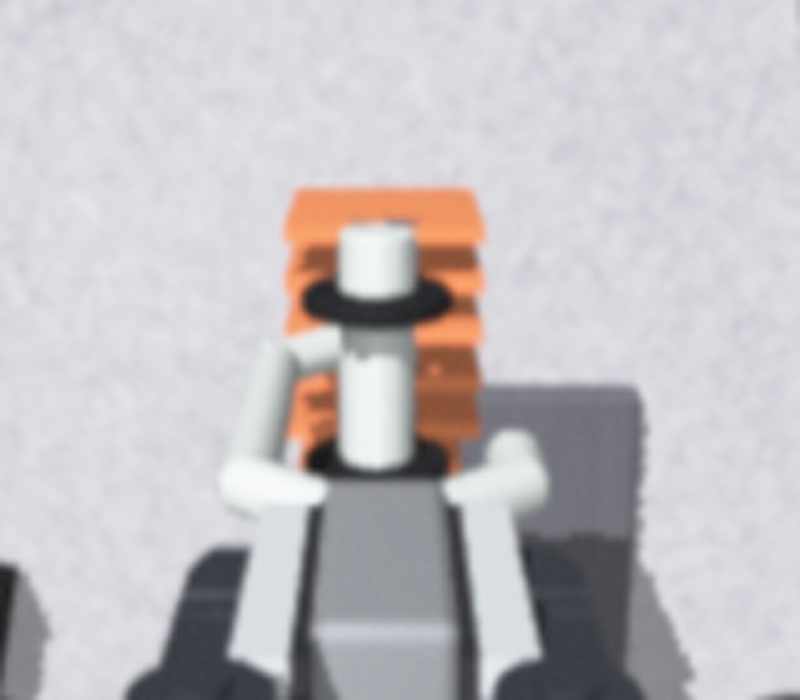

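View pics/sc11.png

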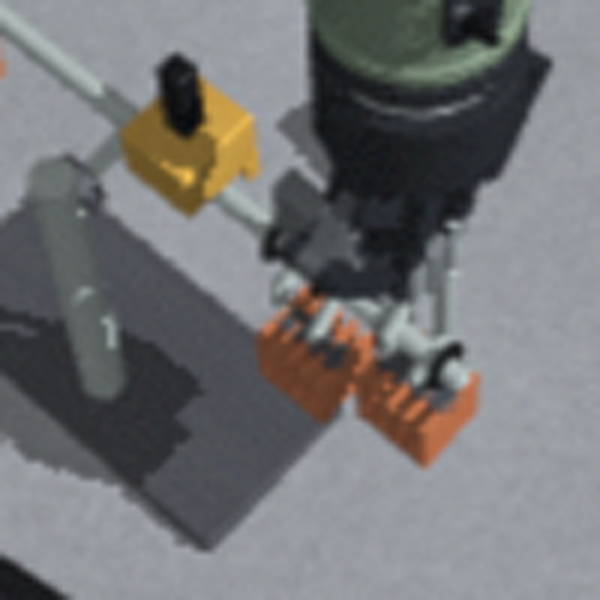

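```bash
python3 -m jog '[{"jaw":255,"dp":[-0.8,-0.5,-4],"roll":0},{"jaw":255,"dp":[0,0,-7],"roll":0},{"jaw":255,"dp":[0,0,-9],"roll":0},{"jaw":255,"dp":[0,0,-8],"roll":0},{"jaw":255,"dp":[0,0,-5],"roll":0}]'
python3 -m jog '[{"jaw":255,"dp":[0,0,-2],"roll":0},{"jaw":255,"dp":[0,0,-2],"roll":0},{"jaw":255,"dp":[0,0,-2],"roll":0}]'
python3 -m jog '[{"jaw":255,"dp":[0,0,-2],"roll":0},{"jaw":255,"dp":[0,0,-2],"roll":0},{"jaw":255,"dp":[0,0,-2],"roll":0}]'
python3 -m jog '[{"jaw":255,"dp":[0,0,-2],"roll":0},{"jaw":255,"dp":[0,0,-2],"roll":0},{"jaw":255,"dp":[0,0,-2],"roll":0}]'
python3 - <<'E'
from h import *
w=snap("wrist"); a=snap("scene");b=snap("side")
save(w,"w12c",(180,120,340,260),5)
save(a,"sc12",(190,190,290,290),6)
E
```

```text
time: 16.87
tcp_pos: [611.2, 155.9, 238.0]
tool_rot: [180.0, 0.2, -8.2]
force: [-0.4, -0.2, -1.7]
finger_gap: 0.154
time: 17.12
tcp_pos: [612.5, 156.0, 234.2]
tool_rot: [-180.0, -0.0, -8.2]
force: [0.5, 1.4, -2.2]
finger_gap: 0.15
time: 17.37
tcp_pos: [612.7, 156.0, 228.5]
tool_rot: [-180.0, -0.0, -8.2]
force: [0.6, -0.2, -2.2]
finger_gap: 0.15
time: 17.62
tcp_pos: [612.7, 156.0, 222.4]
tool_rot: [-180.0, -0.0, -8.2]
force: [-0.1, 1.3, -1.5]
finger_gap: 0.153
```

View pics/w12c.png

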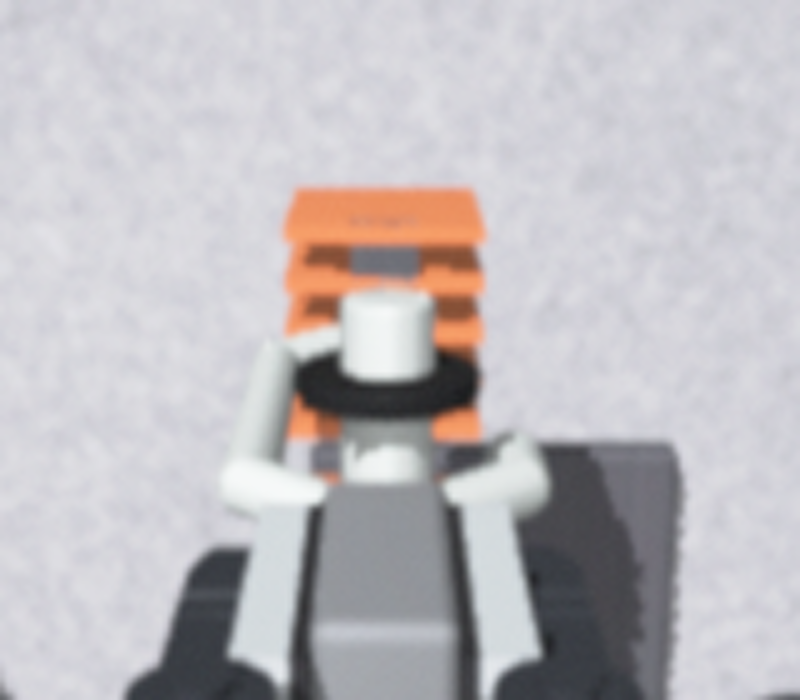

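View pics/sc12.png

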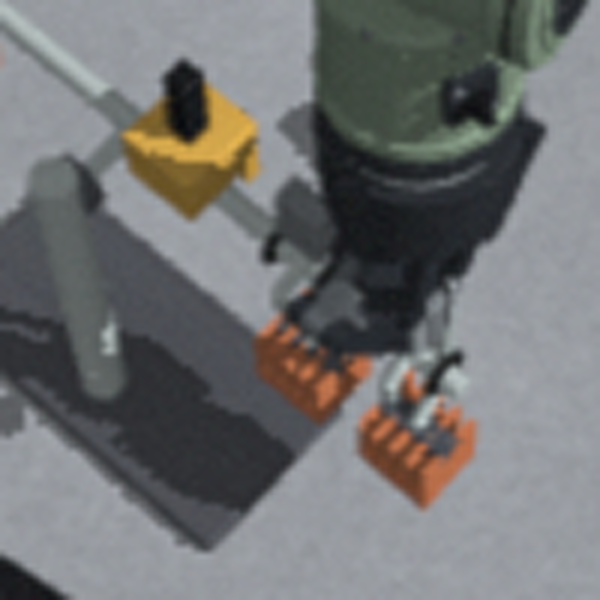

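```bash
python3 -m jog '[{"jaw":255,"dp":[0,0,-2],"roll":0},{"jaw":255,"dp":[0,0,-2],"roll":0},{"jaw":255,"dp":[0,-0.5,-2],"roll":0},{"jaw":255,"dp":[0,0,-2],"roll":0}]'
python3 -m jog '[{"jaw":255,"dp":[0,-0.5,-2],"roll":0},{"jaw":255,"dp":[0,0,-2],"roll":0},{"jaw":255,"dp":[0,0,-2],"roll":0},{"jaw":255,"dp":[0,0,-1],"roll":0}]'
for i in 1 2 3 4; do python3 -m jog '[{"jaw":255,"dp":[0,0,0],"roll":0}]' | grep -E "pos|force"; done
```

```text
time: 18.1
tcp_pos: [612.7, 155.6, 214.4]
tool_rot: [-180.0, -0.0, -8.2]
force: [1.7, 0.6, -0.8]
finger_gap: 0.156
time: 18.43
tcp_pos: [612.6, 154.9, 207.1]
tool_rot: [180.0, -0.0, -8.2]
force: [1.9, 0.3, 0.1]
finger_gap: 0.152
tcp_pos: [612.6, 154.8, 207.1]
force: [1.3, -0.4, -0.6]
tcp_pos: [612.6, 154.9, 207.4]
force: [1.7, 0.3, -0.0]
tcp_pos: [612.6, 154.9, 207.5]
force: [1.4, 0.6, -0.3]
tcp_pos: [612.6, 154.9, 207.5]
force: [1.8, 0.2, -1.4]
```

```bash
python3 -m jog '[{"jaw":255,"dp":[0.4,0,-1.5],"roll":0},{"jaw":255,"dp":[0.4,0,-1.5],"roll":0},{"jaw":255,"dp":[0,0,-1],"roll":0}]'
for i in 1 2 3 4 5; do python3 -m jog '[{"jaw":255,"dp":[0,0,0],"roll":0}]' | grep -E "pos|force"; done
```

```text
time: 19.02
tcp_pos: [612.8, 154.5, 202.9]
tool_rot: [179.9, 0.1, -8.2]
force: [-0.1, -1.3, 0.6]
finger_gap: 0.154
tcp_pos: [612.8, 154.6, 202.6]
force: [0.1, -1.2, 0.4]
tcp_pos: [612.8, 154.6, 202.9]
force: [-0.6, -0.4, -0.2]
tcp_pos: [612.9, 154.7, 203.1]
force: [-0.1, -1.2, -0.2]
tcp_pos: [612.9, 154.8, 203.2]
force: [0.0, -1.6, 0.4]
tcp_pos: [612.9, 154.8, 203.2]
force: [-0.7, -0.2, -0.1]
```

```bash
python3 -m jog '[{"jaw":208,"dp":[0,0,0],"roll":0},{"jaw":204,"dp":[0,0,0],"roll":0},{"jaw":198,"dp":[0,0,0],"roll":0},{"jaw":190,"dp":[0,0,0],"roll":0}]'
python3 -m jog '[{"jaw":150,"dp":[0,0,0],"roll":0},{"jaw":120,"dp":[0,0,0],"roll":0},{"jaw":100,"dp":[0,0,0],"roll":0},{"jaw":80,"dp":[0,0,0],"roll":0},{"jaw":60,"dp":[0,0,0],"roll":0}]'
python3 - <<'E'
from h import *
import pickle
w=snap("wrist"); a=snap("scene");b=snap("side")
save(w,"w13"); save(a,"sc13",(130,120,290,280),4);
E
```

```text
time: 19.77
tcp_pos: [613.3, 155.2, 203.4]
tool_rot: [-180.0, -0.0, -8.2]
force: [-0.0, -0.7, -0.9]
finger_gap: 0.253
time: 20.18
tcp_pos: [613.2, 155.0, 203.3]
tool_rot: [-180.0, 0.0, -8.2]
force: [0.0, -0.7, 0.4]
finger_gap: 0.764
```

View pics/w13.png

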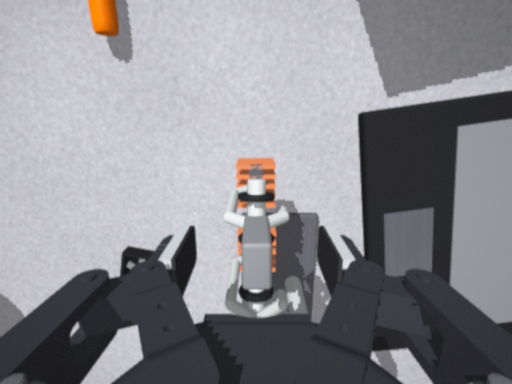

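View pics/sc13.png

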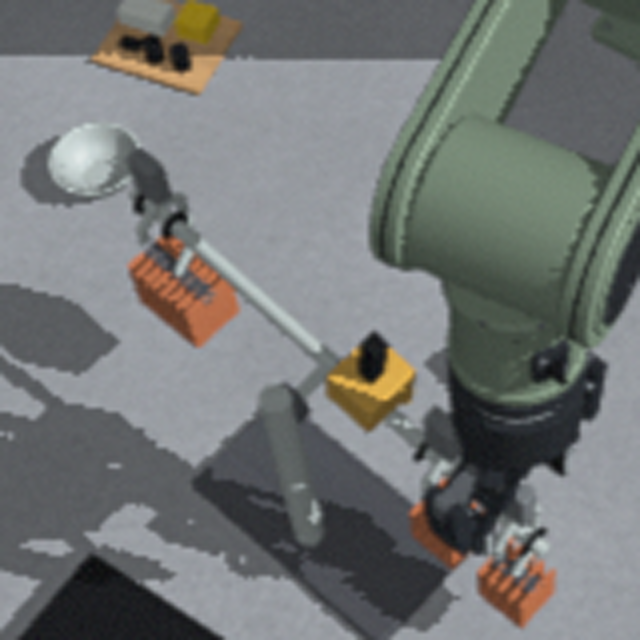

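```bash
python3 -m jog '[{"jaw":30,"dp":[0,0,8],"roll":0},{"jaw":0,"dp":[0,0,20],"roll":0},{"jaw":0,"dp":[0,0,32],"roll":0},{"jaw":0,"dp":[0,0,35],"roll":0},{"jaw":0,"dp":[0,0,25],"roll":0.1}]'
python3 -m jog '[{"jaw":50,"dp":[-1.5,-9,12],"roll":0.122},{"jaw":100,"dp":[-1.5,-9,0],"roll":0.122},{"jaw":140,"dp":[-1.5,-9,0],"roll":0.122},{"jaw":140,"dp":[-1.5,-9,0],"roll":0.122},{"jaw":140,"dp":[-1.5,-9,0],"roll":0.122}]'
python3 -m jog '[{"jaw":140,"dp":[-1.5,-9,0],"roll":0.122},{"jaw":140,"dp":[-1.5,-9,0],"roll":0.122},{"jaw":140,"dp":[-1.5,-9,0],"roll":0.122},{"jaw":140,"dp":[-1.5,-9,0],"roll":0.122},{"jaw":140,"dp":[-1.5,-9,0],"roll":0.122}]'
python3 -m jog '[{"jaw":140,"dp":[-1.5,-9,0],"roll":0.122},{"jaw":140,"dp":[-1.5,-9,0],"roll":0.122},{"jaw":140,"dp":[-1,-8,0],"roll":0.006},{"jaw":140,"dp":[0,0,0],"roll":0},{"jaw":140,"dp":[0,0,0],"roll":0}]'
python3 - <<'E'
from h import *
import pickle
w=snap("wrist"); a=snap("scene");b=snap("side")
save(w,"w14"); save(a,"sc14",(130,120,290,280),4); save(b,"sd14",(250,140,350,260),5)
pickle.dump((w,a,b),open("v14.pkl","wb"))
E
```

```text
time: 20.75
tcp_pos: [613.9, 155.0, 327.3]
tool_rot: [-180.0, -0.2, -2.4]
force: [0.0, 0.3, 0.4]
finger_gap: 1.0
time: 21.17
tcp_pos: [605.7, 109.6, 336.3]
tool_rot: [180.0, -0.1, 32.8]
force: [1.2, -0.1, -0.3]
finger_gap: 0.453
time: 21.58
tcp_pos: [598.2, 64.5, 336.1]
tool_rot: [180.0, -0.0, 67.8]
force: [-0.6, -0.4, -0.0]
finger_gap: 0.449
time: 22.0
tcp_pos: [594.3, 38.7, 335.7]
tool_rot: [180.0, -0.0, 81.6]
force: [-0.2, -0.0, 1.2]
finger_gap: 0.45
```

View pics/w14.png

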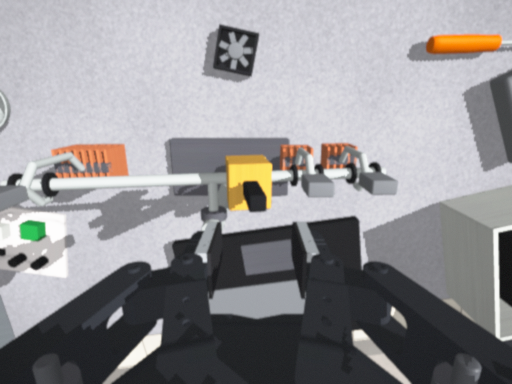

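View pics/sc14.png

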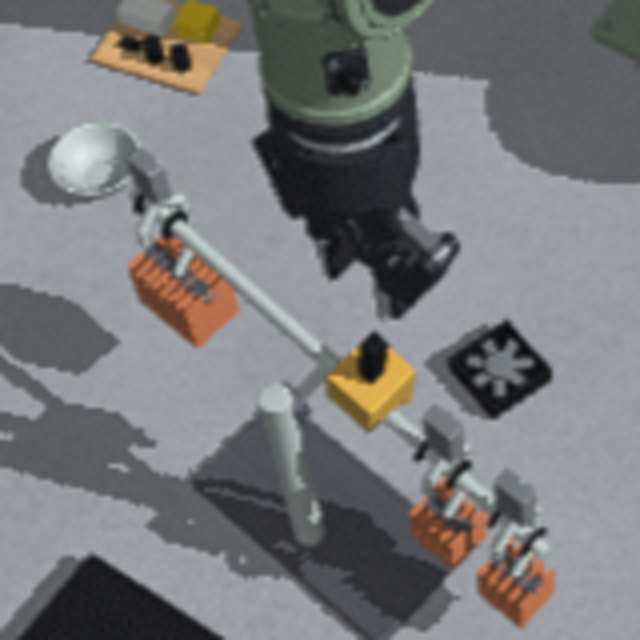

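View pics/sd14.png

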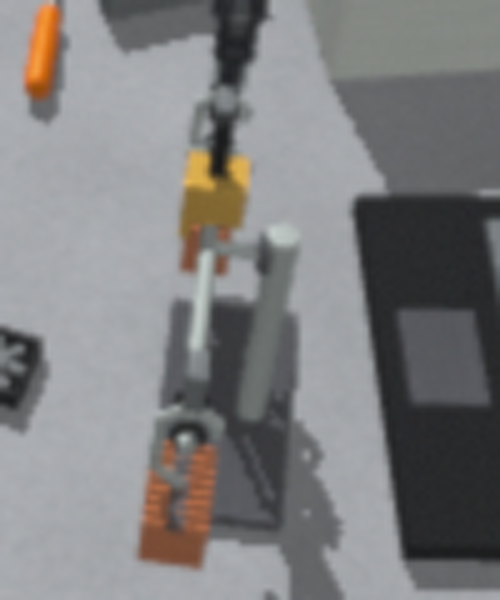

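Run:
```python
from h import *
import pickle, cv2
w,a,b=pickle.load(open("v14.pkl","rb"))
save(w,"w14L",(270,130,410,210),5);save(w,"w14R",(0,150,100,220),7);save(w,"w14M",(200,140,300,220),7)
save(a,"sc14L",(225,215,275,275),10);save(a,"sc14R",(155,155,195,195),14)
```

```text
(no output)
```

View pics/w14L.png

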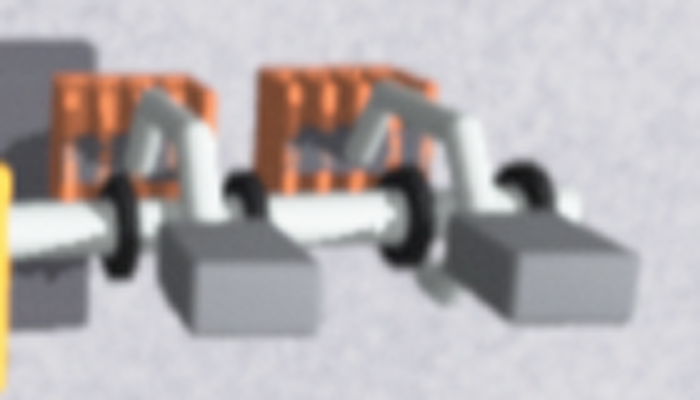

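View pics/w14R.png

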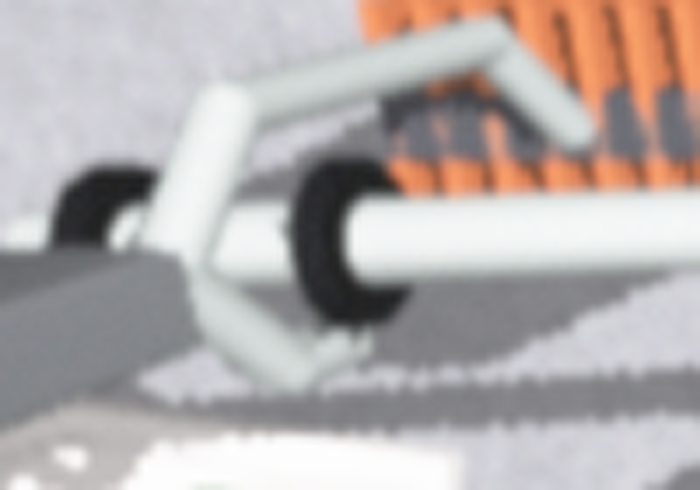

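View pics/w14M.png

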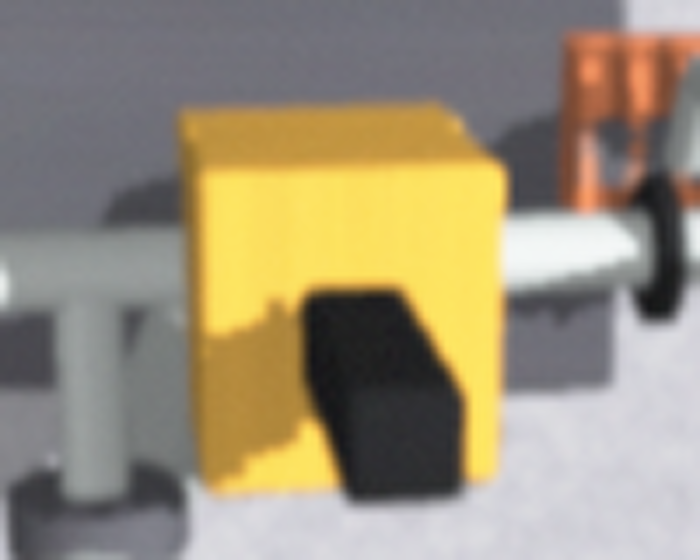

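View pics/sc14L.png

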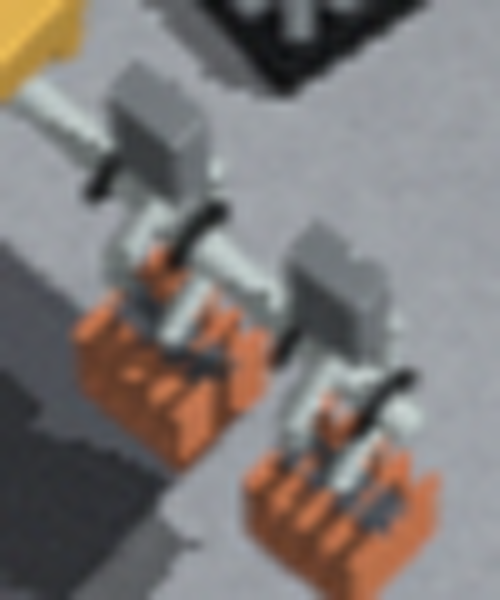

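View pics/sc14R.png

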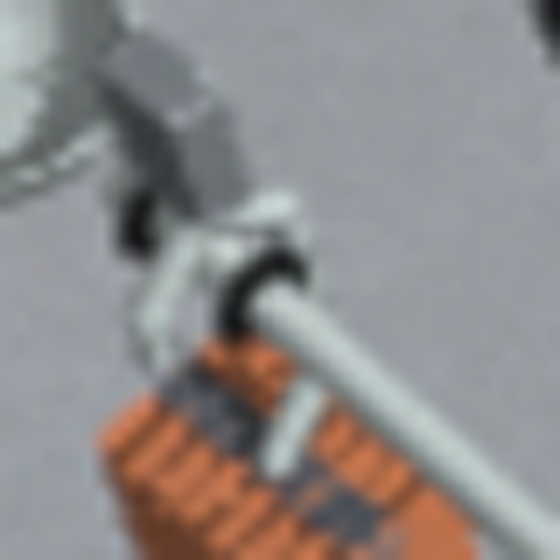

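```bash
cat >> h.py <<'E'
import h as _h
def leanfit(wobs=None,w=None,aobs=None,a=None):
    def bp(s,lean,yaw):
        yb=np.array([-np.sin(yaw),np.cos(yaw),0]); return PIV+s*(np.cos(lean)*yb+np.array([0,0,np.sin(lean)]))
    def res(p):
        lean,yaw=p[0],p[1]; r=[]
        if w is not None:
            for px,s in wobs: r+=list(proj(w,bp(s,lean,yaw)+p[2:5])-px)
        if a is not None:
            for px,s in aobs: r+=list(proj(a,bp(s,lean,yaw))+p[5:7]-px)
        r+=list(p[2:5]/3)+list(p[5:7]/0.7)+[(yaw-YAW)/0.01]
        return np.array(r)
    s=least_squares(res,[0,YAW,0,0,0,0,0],x_scale=[.1,.1,1,1,1,1,1])
    J=s.jac; cov=np.linalg.inv(J.T@J)
    return s.x,np.sqrt(cov[0,0])*0.4,res(s.x)
E
python3 - <<'E'
from h import *
import pickle
np.set_printoptions(precision=2,suppress=True)
w,a,b=pickle.load(open("v14.pkl","rb"))
wo=[(unc((350,241),(0,150),7),-151),(unc((120,225),(270,130),5),86),(unc((408,217),(270,130),5),151)]
ao=[(unc((262,295),(155,155),14),-151),(unc((200,235),(225,215),10),114),(unc((383,405),(225,215),10),179)]
for args in ((wo,w,ao,a),(wo,w,None,None),(None,None,ao,a)): print(*leanfit(*args))
# rider post top corners in wrist
for h_ in (85,):
  for s in (30,35,40,45,50):
    for l in (-.13,):
      X=barpt(s,l,h_); print(s,X,((proj(w,X)+.5-[200,140])*7))
E
```

```text
[-0.15 -0.15  0.87 -0.85  1.29 -0.31 -0.05] 0.005675089779196503 [ 0.11 -0.01  0.12  0.2  -0.16 -0.36  0.26  0.03 -0.01  0.29  0.39 -0.2
  0.29 -0.28  0.43 -0.45 -0.08 -0.42]
[-0.15 -0.15  0.83 -1.01  1.38  0.    0.  ] 0.008074008684703591 [ 0.13 -0.01  0.04  0.2  -0.09 -0.36  0.28 -0.34  0.46  0.    0.   -0.34]
[-0.16 -0.14 -0.   -0.   -0.   -0.3  -0.04] 0.01229962244599626 [ 0.11 -0.11  0.05  0.34  0.46 -0.15 -0.   -0.   -0.   -0.43 -0.06 -0.11]
30 [593.31  34.85 280.39] [362.34 440.67]
35 [594.02  39.76 279.75] [408.78 438.47]
40 [594.73  44.66 279.1 ] [454.96 436.27]
45 [595.44  49.57 278.45] [500.86 434.09]
50 [596.14  54.48 277.8 ] [546.5  431.92]
```

```bash
python3 -m jog '[{"jaw":140,"dp":[-0.5,-2,-15],"roll":0},{"jaw":140,"dp":[0,0,-25],"roll":0},{"jaw":140,"dp":[0,0,-15],"roll":0},{"jaw":140,"dp":[0,0,0],"roll":0},{"jaw":140,"dp":[0,0,0],"roll":0}]' 20
python3 - <<'E'
from h import *
w=snap("wrist"); 
save(w,"w15");
E
```

```text
time: 22.57
tcp_pos: [593.1, 37.5, 279.3]
tool_rot: [-179.9, 0.0, 81.8]
force: [-0.3, -0.6, 0.3]
finger_gap: 0.451
```

View pics/w15.png

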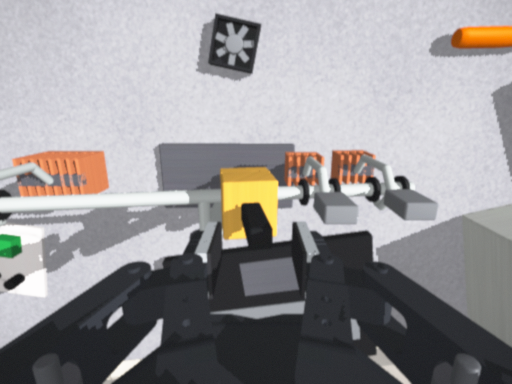

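```bash
python3 -m jog '[{"jaw":140,"dp":[0,0,-12],"roll":0},{"jaw":140,"dp":[0,0,-12],"roll":0},{"jaw":140,"dp":[0,0,-6],"roll":0},{"jaw":140,"dp":[0,0,0],"roll":0}]' 20
python3 - <<'E'
from h import *
w=snap("wrist"); 
save(w,"w16");
E
```

```text
time: 22.95
tcp_pos: [592.3, 37.1, 247.7]
tool_rot: [-179.7, 0.0, 81.8]
force: [-0.9, -0.4, -0.6]
finger_gap: 0.451
```

View pics/w16.png

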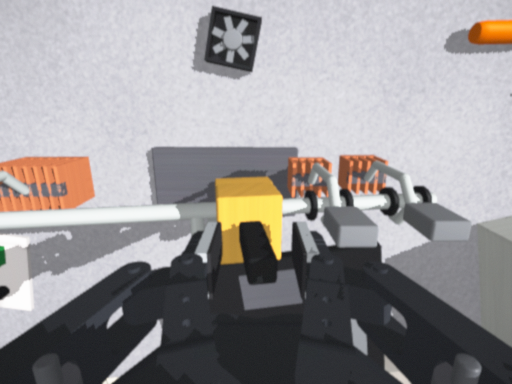

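```bash
python3 -m jog '[{"jaw":140,"dp":[-0.2,-1.5,0],"roll":0},{"jaw":140,"dp":[-0.3,-2,0],"roll":0},{"jaw":140,"dp":[-0.2,-1.5,0],"roll":0},{"jaw":140,"dp":[-0.2,-1.5,0],"roll":0},{"jaw":140,"dp":[-0.2,-1.5,0],"roll":0}]' | grep -E "pos|force"
python3 -m jog '[{"jaw":140,"dp":[-0.2,-1.5,0],"roll":0},{"jaw":140,"dp":[-0.2,-1.5,0],"roll":0},{"jaw":140,"dp":[-0.2,-1.5,0],"roll":0},{"jaw":140,"dp":[-0.2,-1.5,0],"roll":0},{"jaw":140,"dp":[-0.2,-1.5,0],"roll":0}]' | grep -E "pos|force"
python3 -m jog '[{"jaw":140,"dp":[-0.2,-1.5,0],"roll":0},{"jaw":140,"dp":[-0.2,-1.5,0],"roll":0},{"jaw":140,"dp":[-0.2,-1.5,0],"roll":0},{"jaw":140,"dp":[-0.2,-1.5,0],"roll":0},{"jaw":140,"dp":[-0.2,-1.5,0],"roll":0}]' | grep -E "pos|force"
python3 -m jog '[{"jaw":140,"dp":[-0.2,-1.5,0],"roll":0},{"jaw":140,"dp":[-0.2,-1.5,0],"roll":0},{"jaw":140,"dp":[-0.2,-1.5,0],"roll":0},{"jaw":140,"dp":[-0.2,-1.5,0],"roll":0},{"jaw":140,"dp":[-0.2,-1.5,0],"roll":0}]' | grep -E "pos|force"
python3 - <<'E'
from h import *
w=snap("wrist"); 
save(w,"w17");
E
```

```text
tcp_pos: [592.8, 28.7, 250.7]
force: [0.2, 0.3, -0.2]
tcp_pos: [592.1, 22.1, 251.0]
force: [0.8, 3.8, 2.2]
tcp_pos: [590.6, 13.8, 250.3]
force: [1.2, 3.0, 3.4]
tcp_pos: [589.5, 6.3, 250.2]
force: [0.1, 4.3, 3.3]
```

View pics/w17.png

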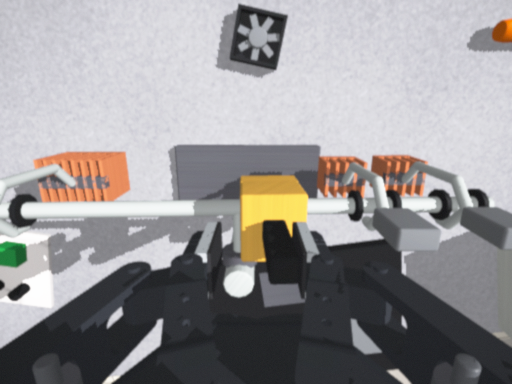

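```bash
python3 -m jog '[{"jaw":140,"dp":[-0.2,-1.5,0],"roll":0},{"jaw":140,"dp":[-0.2,-1.5,0],"roll":0},{"jaw":140,"dp":[-0.2,-1.5,0],"roll":0},{"jaw":140,"dp":[-0.2,-1.5,0],"roll":0},{"jaw":140,"dp":[-0.2,-1.5,0],"roll":0}]' | grep -E "pos|force"
python3 -m jog '[{"jaw":140,"dp":[-0.2,-1.5,0],"roll":0},{"jaw":140,"dp":[-0.2,-1.5,0],"roll":0},{"jaw":140,"dp":[-0.2,-1.5,0],"roll":0},{"jaw":140,"dp":[-0.2,-1.5,0],"roll":0},{"jaw":140,"dp":[-0.2,-1.5,0],"roll":0}]' | grep -E "pos|force"
python3 -m jog '[{"jaw":140,"dp":[-0.2,-1.5,0],"roll":0},{"jaw":140,"dp":[-0.2,-1.5,0],"roll":0},{"jaw":140,"dp":[-0.2,-1.5,0],"roll":0},{"jaw":140,"dp":[-0.2,-1.5,0],"roll":0},{"jaw":140,"dp":[-0.2,-1.5,0],"roll":0}]' | grep -E "pos|force"
python3 -m jog '[{"jaw":140,"dp":[-0.2,-1.5,0],"roll":0},{"jaw":140,"dp":[-0.2,-1.5,0],"roll":0},{"jaw":140,"dp":[-0.2,-1.5,0],"roll":0},{"jaw":140,"dp":[-0.2,-1.5,0],"roll":0},{"jaw":140,"dp":[-0.2,-1.5,0],"roll":0}]' | grep -E "pos|force"
python3 -m jog '[{"jaw":140,"dp":[-0.2,-1.5,0],"roll":0},{"jaw":140,"dp":[-0.2,-1.5,0],"roll":0},{"jaw":140,"dp":[-0.2,-1.5,0],"roll":0},{"jaw":140,"dp":[-0.2,-1.5,0],"roll":0},{"jaw":140,"dp":[-0.2,-1.5,0],"roll":0}]' | grep -E "pos|force"
python3 - <<'E'
from h import *
w=snap("wrist"); 
save(w,"w18");
E
```

```text
tcp_pos: [588.5, -1.2, 250.3]
force: [0.7, 3.2, 2.5]
tcp_pos: [587.5, -8.7, 250.2]
force: [0.6, 2.4, 3.1]
tcp_pos: [586.5, -16.2, 250.2]
force: [0.7, 3.0, 2.5]
tcp_pos: [585.5, -23.6, 250.1]
force: [-0.1, 3.0, 1.1]
tcp_pos: [584.4, -31.2, 250.1]
force: [-1.8, 2.6, 1.6]
```

View pics/w18.png

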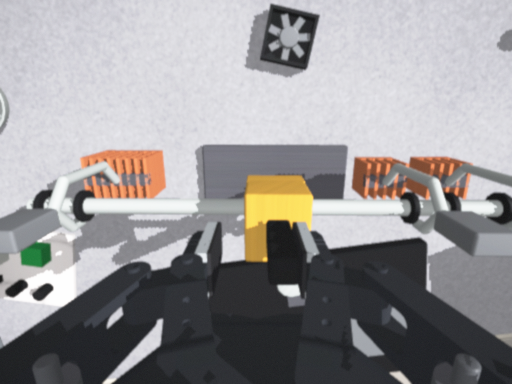

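```bash
python3 -m jog '[{"jaw":140,"dp":[-0.2,-1.5,0],"roll":0},{"jaw":140,"dp":[-0.2,-1.5,0],"roll":0},{"jaw":140,"dp":[-0.2,-1.5,0],"roll":0},{"jaw":140,"dp":[-0.2,-1.5,0],"roll":0},{"jaw":140,"dp":[-0.2,-1.5,0],"roll":0}]' | grep -E "pos|force"
python3 -m jog '[{"jaw":140,"dp":[-0.2,-1.5,0],"roll":0},{"jaw":140,"dp":[-0.2,-1.5,0],"roll":0},{"jaw":140,"dp":[-0.2,-1.5,0],"roll":0},{"jaw":140,"dp":[-0.2,-1,0],"roll":0},{"jaw":140,"dp":[0,0,0],"roll":0}]' | grep -E "pos|force"
python3 -m jog '[{"jaw":140,"dp":[0.1,1,0],"roll":0},{"jaw":140,"dp":[0.1,1,0],"roll":0},{"jaw":140,"dp":[0.1,1,0],"roll":0},{"jaw":140,"dp":[0.1,1,0],"roll":0},{"jaw":140,"dp":[0.1,1,0],"roll":0}]' | grep -E "pos|force"
python3 -m jog '[{"jaw":140,"dp":[0.1,1,0],"roll":0},{"jaw":140,"dp":[0.1,1,0],"roll":0},{"jaw":140,"dp":[0.2,1,0],"roll":0},{"jaw":140,"dp":[0.2,1,0],"roll":0},{"jaw":140,"dp":[0.2,1,0],"roll":0}]' | grep -E "pos|force"
python3 -m jog '[{"jaw":140,"dp":[0.2,1,0],"roll":0},{"jaw":140,"dp":[0.2,1,0],"roll":0},{"jaw":140,"dp":[0.2,1,0],"roll":0},{"jaw":140,"dp":[0.2,1,0],"roll":0},{"jaw":140,"dp":[0.2,1,0],"roll":0}]' | grep -E "pos|force"
python3 -m jog '[{"jaw":140,"dp":[0,0,0],"roll":0},{"jaw":140,"dp":[0,0,0],"roll":0},{"jaw":140,"dp":[0,0,0],"roll":0},{"jaw":140,"dp":[0,0,0],"roll":0},{"jaw":140,"dp":[0,0,0],"roll":0}]'
python3 - <<'E'
from h import *
import pickle
w=snap("wrist");a=snap("scene");b=snap("side") 
save(w,"w19"); save(a,"sc19",(130,120,290,280),4); save(b,"sd19",(250,140,350,260),5)
pickle.dump((w,a,b),open("v19.pkl","wb"))
E
```

```text
tcp_pos: [583.3, -38.7, 249.9]
force: [-2.0, 3.8, -0.0]
tcp_pos: [582.6, -44.4, 249.9]
force: [-0.7, 2.0, -1.7]
tcp_pos: [583.7, -39.3, 250.7]
force: [0.1, 0.4, 0.3]
tcp_pos: [584.1, -33.9, 250.3]
force: [-0.0, -0.0, -0.5]
tcp_pos: [585.1, -28.9, 250.3]
force: [0.5, 0.6, -0.4]
time: 29.35
tcp_pos: [585.1, -29.1, 250.3]
tool_rot: [-180.0, 0.0, 81.8]
force: [-0.2, -0.0, -0.2]
finger_gap: 0.451
```

View pics/w19.png

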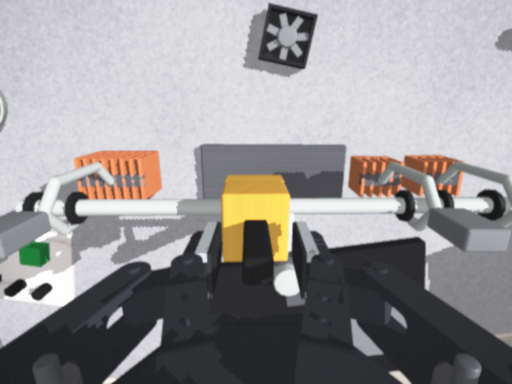

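View pics/sc19.png

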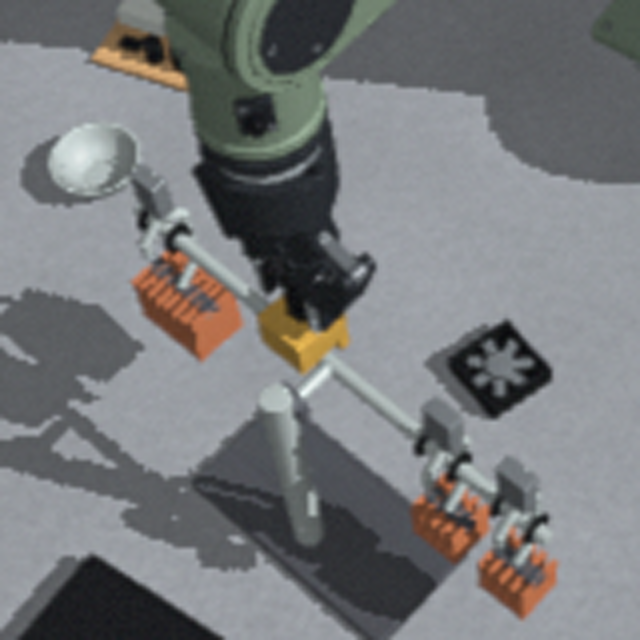

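View pics/sd19.png

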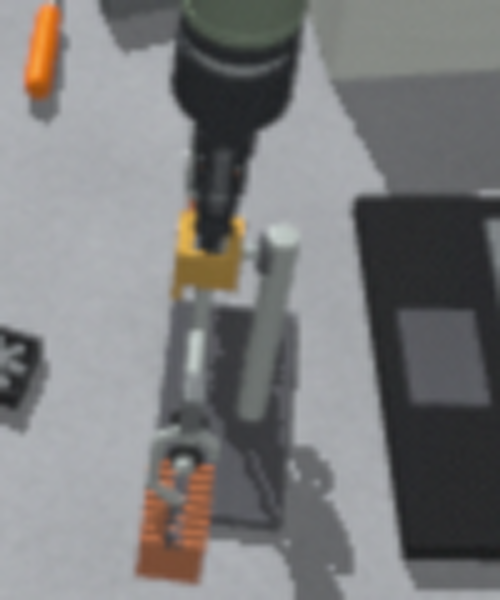

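Run:
```python
from h import *
import pickle, cv2
w,a,b=pickle.load(open("v19.pkl","rb"))
save(w,"w19L",(380,170,512,240),6);save(w,"w19R",(10,170,110,240),7)
save(a,"sc19L",(225,215,275,275),10);save(a,"sc19R",(155,155,195,195),14)
```

```text
(no output)
```

View pics/w19L.png

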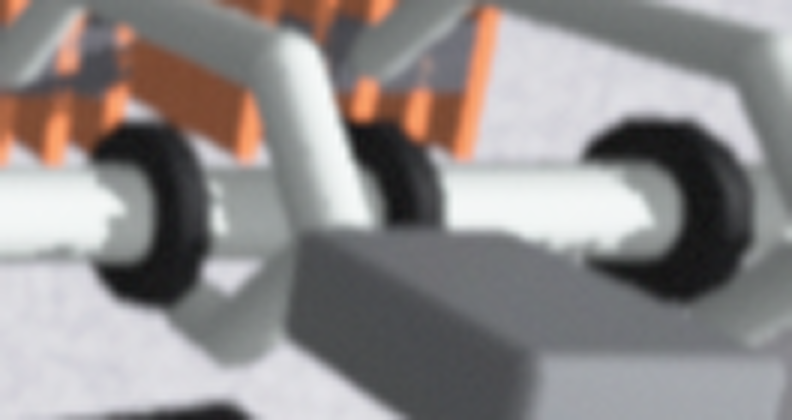

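View pics/w19R.png

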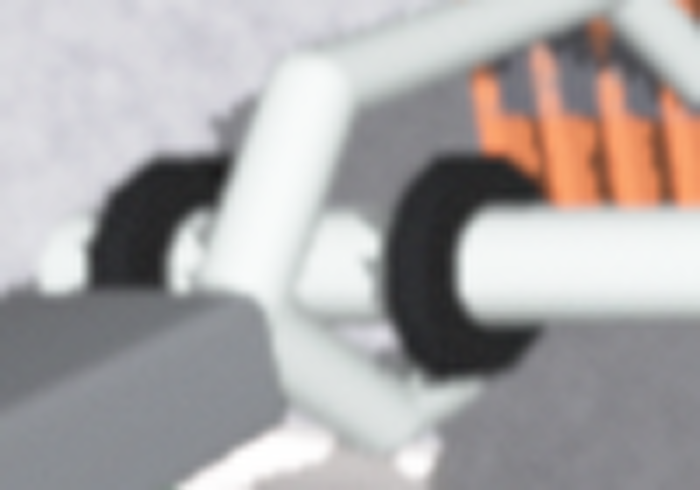

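View pics/sc19L.png

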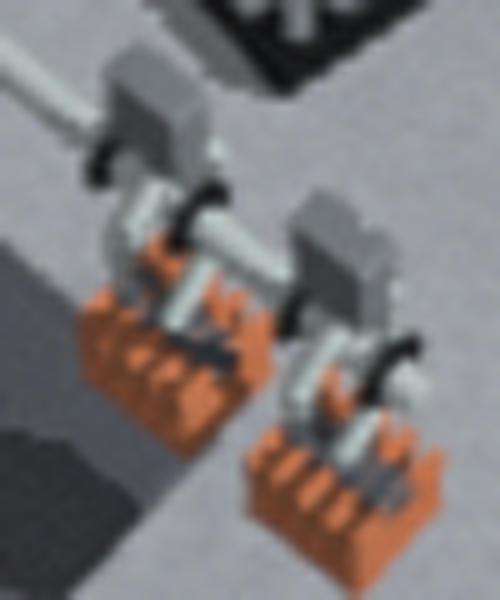

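View pics/sc19R.png

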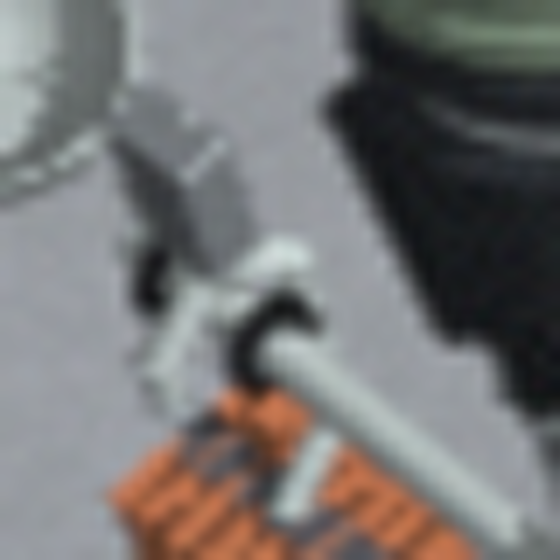

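Run:
```python
from h import *
import pickle
np.set_printoptions(precision=3,suppress=True)
w,a,b=pickle.load(open("v19.pkl","rb"))
wo=[(unc((465,267),(10,170),7),-151),(unc((153,213),(380,170),6),86),(unc((668,209),(380,170),6),151)]
ao=[(unc((275,340),(155,155),14),-151),(unc((203,216),(225,215),10),114),(unc((390,371),(225,215),10),179)]
for args in ((wo,w,ao,a),(wo,w,None,None),(None,None,ao,a)): print(*leanfit(*args))
# direct triangulation diff relative to v14
```

```text
[-0.033 -0.148  1.004 -0.746  1.328 -0.248 -0.139] 0.0035044922365204388 [ 0.093  0.046 -0.097 -0.058  0.049 -0.107  0.127  0.076 -0.042  0.064
  0.422  0.144  0.335 -0.249  0.443 -0.355 -0.199 -0.468]
[-0.033 -0.148  1.004 -0.76   1.327  0.     0.   ] 0.0042327738187165455 [ 0.095  0.06  -0.106 -0.063  0.057 -0.117  0.335 -0.253  0.442  0.
  0.    -0.457]
[-0.036 -0.145 -0.    -0.    -0.    -0.261 -0.126] 0.00981965738596067 [-0.011  0.092  0.022  0.054  0.52   0.11  -0.    -0.    -0.    -0.372
 -0.18  -0.21 ]
```

```bash
python3 -m jog '[{"jaw":140,"dp":[-0.2,-1.5,0],"roll":0},{"jaw":140,"dp":[-0.2,-1.5,0],"roll":0},{"jaw":140,"dp":[-0.2,-1.5,0],"roll":0},{"jaw":140,"dp":[-0.2,-1.5,0],"roll":0},{"jaw":140,"dp":[-0.2,-1.5,0],"roll":0}]' | grep -E "pos|force"
python3 -m jog '[{"jaw":140,"dp":[-0.2,-1.5,0],"roll":0},{"jaw":140,"dp":[-0.2,-1.5,0],"roll":0},{"jaw":140,"dp":[-0.2,-1.5,0],"roll":0},{"jaw":140,"dp":[-0.2,-1.5,0],"roll":0},{"jaw":140,"dp":[-0.2,-1.5,0],"roll":0}]' | grep -E "pos|force"
python3 -m jog '[{"jaw":140,"dp":[-0.2,-1.5,0],"roll":0},{"jaw":140,"dp":[-0.2,-1.5,0],"roll":0},{"jaw":140,"dp":[-0.2,-1.5,0],"roll":0},{"jaw":140,"dp":[-0.2,-1.5,0],"roll":0},{"jaw":140,"dp":[-0.2,-1.5,0],"roll":0}]' | grep -E "pos|force"
python3 -m jog '[{"jaw":140,"dp":[-0.2,-1.5,0],"roll":0},{"jaw":140,"dp":[-0.2,-1.5,0],"roll":0},{"jaw":140,"dp":[-0.2,-1.5,0],"roll":0},{"jaw":140,"dp":[-0.2,-1.5,0],"roll":0},{"jaw":140,"dp":[-0.2,-1.5,0],"roll":0}]' | grep -E "pos|force"
python3 -m jog '[{"jaw":140,"dp":[-0.2,-1.5,0],"roll":0},{"jaw":140,"dp":[-0.2,-1,0],"roll":0},{"jaw":140,"dp":[0,0,0],"roll":0}]' | grep -E "pos|force"
python3 -m jog '[{"jaw":140,"dp":[0.1,1,0],"roll":0},{"jaw":140,"dp":[0.1,1,0],"roll":0},{"jaw":140,"dp":[0.1,1,0],"roll":0},{"jaw":140,"dp":[0.1,1,0],"roll":0},{"jaw":140,"dp":[0.1,1,0],"roll":0}]' | grep -E "pos|force"
python3 -m jog '[{"jaw":140,"dp":[0.1,1,0],"roll":0},{"jaw":140,"dp":[0.1,1,0],"roll":0},{"jaw":140,"dp":[0.2,1,0],"roll":0},{"jaw":140,"dp":[0.2,1,0],"roll":0},{"jaw":140,"dp":[0.2,1,0],"roll":0}]' | grep -E "pos|force"
python3 -m jog '[{"jaw":140,"dp":[0.2,1,0],"roll":0},{"jaw":140,"dp":[0.2,1,0],"roll":0},{"jaw":140,"dp":[0.2,1,0],"roll":0},{"jaw":140,"dp":[0.2,1,0],"roll":0},{"jaw":140,"dp":[0.2,1,0],"roll":0}]' | grep -E "pos|force"
python3 -m jog '[{"jaw":140,"dp":[0,0,0],"roll":0},{"jaw":140,"dp":[0,0,0],"roll":0},{"jaw":140,"dp":[0,0,0],"roll":0},{"jaw":140,"dp":[0,0,0],"roll":0},{"jaw":140,"dp":[0,0,0],"roll":0}]'
python3 - <<'E'
from h import *
import pickle
w=snap("wrist");a=snap("scene");b=snap("side") 
save(w,"w20")
pickle.dump((w,a,b),open("v20.pkl","wb"))
save(w,"w20R",(20,170,120,240),7)
save(a,"sc20L",(225,215,275,275),10);save(a,"sc20R",(155,155,195,195),14)
E
```

```text
tcp_pos: [584.1, -36.8, 250.3]
force: [0.8, -1.0, 0.3]
tcp_pos: [583.0, -43.6, 249.9]
force: [1.2, 4.1, -2.1]
tcp_pos: [581.8, -51.4, 250.0]
force: [0.3, 3.5, -1.5]
tcp_pos: [581.0, -59.2, 250.3]
force: [-0.0, 2.7, -1.9]
tcp_pos: [580.7, -62.0, 250.4]
force: [-0.1, 2.0, -1.0]
tcp_pos: [581.4, -56.7, 250.7]
force: [-0.8, -0.6, 0.1]
tcp_pos: [582.0, -51.4, 250.3]
force: [-0.0, 0.1, 0.1]
tcp_pos: [583.0, -46.5, 250.3]
force: [-0.2, -0.3, 0.3]
time: 33.08
tcp_pos: [583.0, -46.6, 250.3]
tool_rot: [180.0, -0.0, 81.8]
force: [0.1, 1.1, 0.2]
finger_gap: 0.448
```

View pics/w20.png

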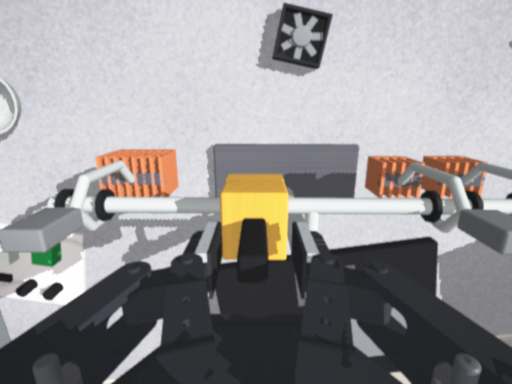

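View pics/w20R.png

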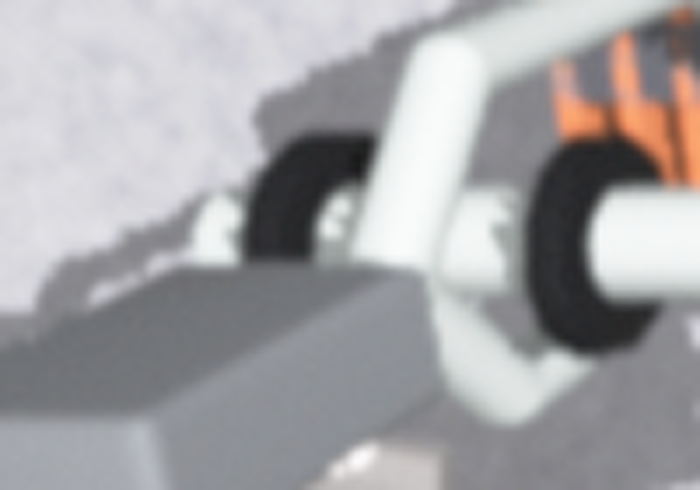

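View pics/sc20L.png

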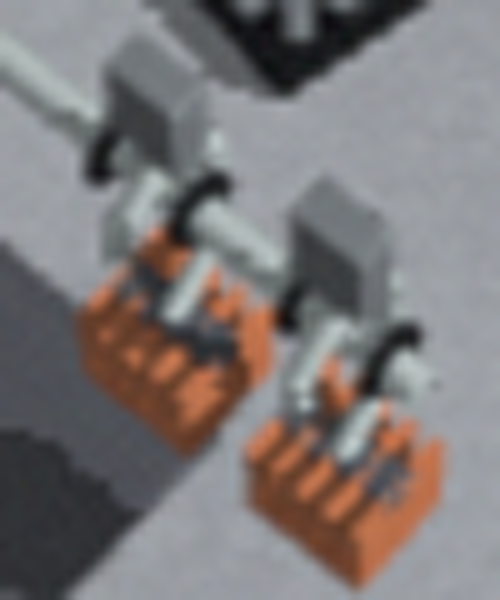

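View pics/sc20R.png

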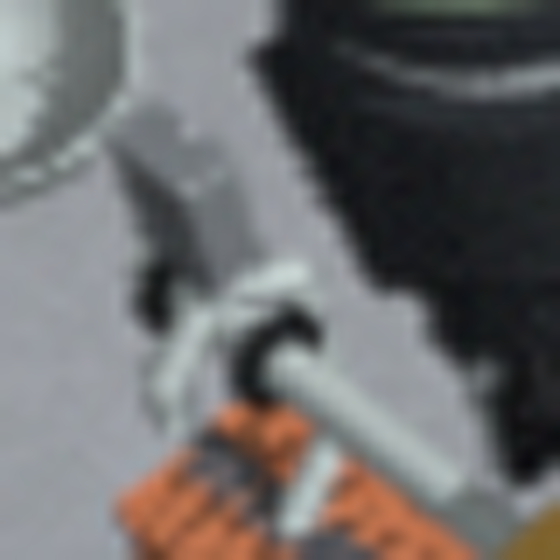

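Run:
```python
from h import *
import pickle
w,a,b=pickle.load(open("v20.pkl","rb"))
save(w,"w20L",(412,170,512,240),7)
```

```text
(no output)
```

View pics/w20L.png

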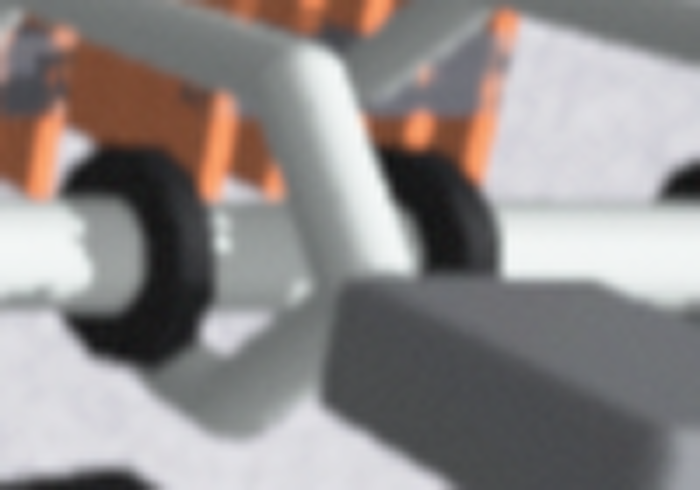

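Run:
```python
from h import *
import pickle
np.set_printoptions(precision=3,suppress=True)
w,a,b=pickle.load(open("v20.pkl","rb"))
wo=[(unc((597,245),(20,170),7),-151),(unc((140,256),(412,170),7),86)]
ao=[(unc((278,353),(155,155),14),-151),(unc((204,208),(225,215),10),114),(unc((391,359),(225,215),10),179)]
for args in ((wo,w,ao,a),(wo,w,None,None),(None,None,ao,a)): print(*leanfit(*args))
```

```text
[ 0.004 -0.147  1.072 -0.863  1.214 -0.243 -0.207] 0.005268648310552213 [ 0.081  0.064 -0.024 -0.182  0.225  0.238 -0.146  0.039  0.418  0.145
  0.357 -0.288  0.405 -0.347 -0.295 -0.405]
[ 0.008 -0.146  1.008 -1.118  1.299  0.     0.   ] 0.009687136275478977 [ 0.099  0.041 -0.021 -0.159  0.336 -0.373  0.433  0.     0.    -0.285]
[-0.001 -0.145 -0.    -0.     0.    -0.253 -0.203] 0.009249859784803636 [ 0.066  0.175 -0.073  0.066  0.523  0.172 -0.    -0.     0.    -0.361
 -0.29  -0.147]
```

```bash
python3 -m jog '[{"jaw":140,"dp":[0,0,8],"roll":0},{"jaw":140,"dp":[0,0,20],"roll":0},{"jaw":140,"dp":[0,0,25],"roll":0},{"jaw":140,"dp":[0,3,25],"roll":0},{"jaw":140,"dp":[1,10,20],"roll":0}]'
python3 -m jog '[{"jaw":140,"dp":[2,14,10],"roll":0},{"jaw":140,"dp":[1,10,5],"roll":0},{"jaw":140,"dp":[0,4,0],"roll":0},{"jaw":140,"dp":[0,0,0],"roll":0},{"jaw":140,"dp":[0,0,0],"roll":0}]'
python3 -m jog '[{"jaw":140,"dp":[0,0,0],"roll":0},{"jaw":140,"dp":[0,0,0],"roll":0},{"jaw":140,"dp":[0,0,0],"roll":0},{"jaw":140,"dp":[0,0,0],"roll":0},{"jaw":140,"dp":[0,0,0],"roll":0}]'
python3 - <<'E'
from h import *
import pickle
w=snap("wrist");a=snap("scene");b=snap("side") 
save(w,"w21"); save(b,"sd21",(250,140,350,260),5); save(a,"sc21")
pickle.dump((w,a,b),open("v21.pkl","wb"))
save(a,"sc21L",(225,215,275,275),10);save(a,"sc21R",(155,155,195,195),14)
E
```

```text
time: 33.65
tcp_pos: [584.4, -34.6, 351.1]
tool_rot: [179.9, 0.1, 81.7]
force: [0.2, 0.2, 0.4]
finger_gap: 0.45
time: 34.07
tcp_pos: [586.2, -5.1, 361.3]
tool_rot: [-179.8, 0.0, 81.8]
force: [-0.6, 0.3, -0.4]
finger_gap: 0.449
time: 34.48
tcp_pos: [586.9, -5.9, 363.0]
tool_rot: [-180.0, 0.0, 81.7]
force: [0.3, 0.3, 0.2]
finger_gap: 0.448
```

View pics/w21.png

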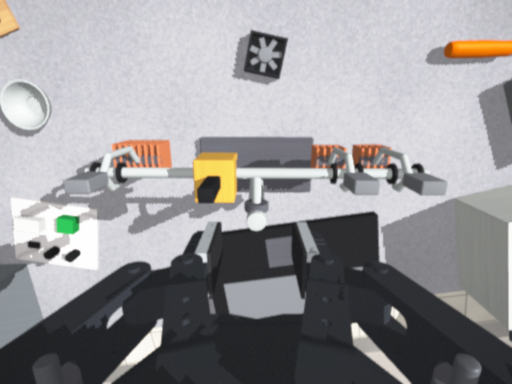

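View pics/sc21.png

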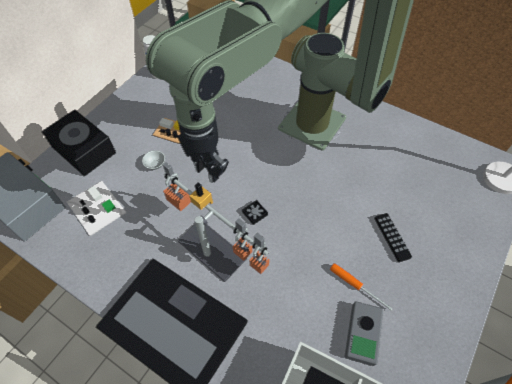

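View pics/sc21L.png

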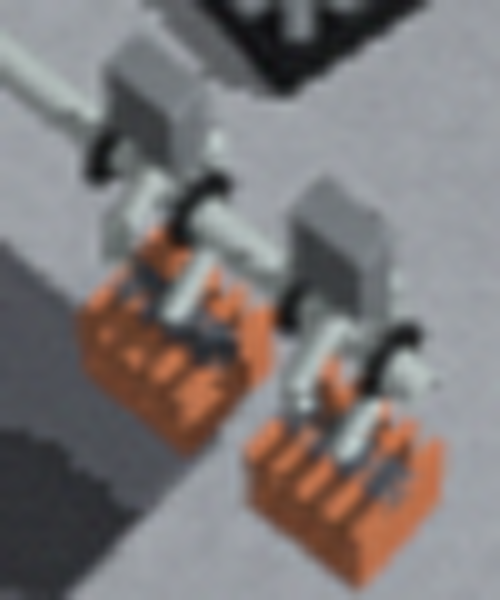

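View pics/sc21R.png

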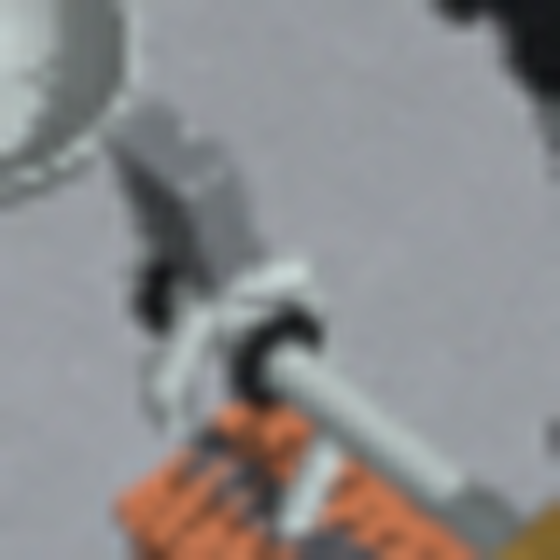

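Run:
```python
from h import *
import pickle
w,a,b=pickle.load(open("v21.pkl","rb"))
save(w,"w21L",(320,145,450,205),6);save(w,"w21R",(60,145,190,205),6);save(w,"w21M",(185,145,285,235),7)
```

```text
(no output)
```

View pics/w21L.png

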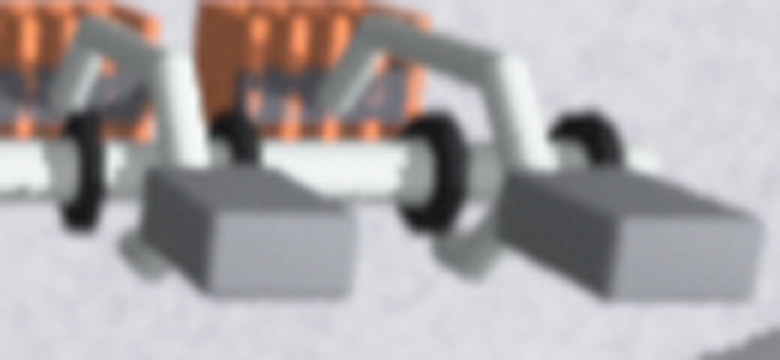

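View pics/w21R.png

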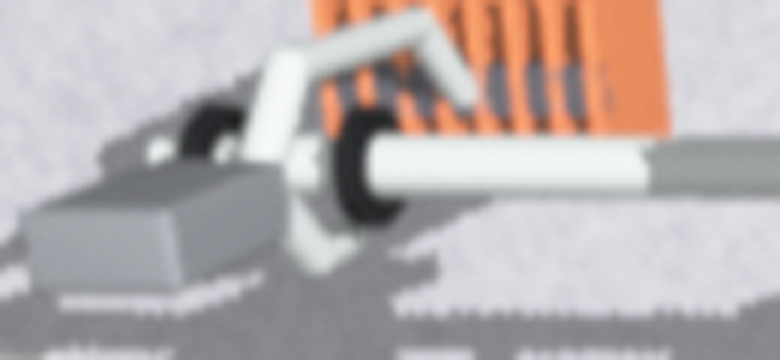

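View pics/w21M.png

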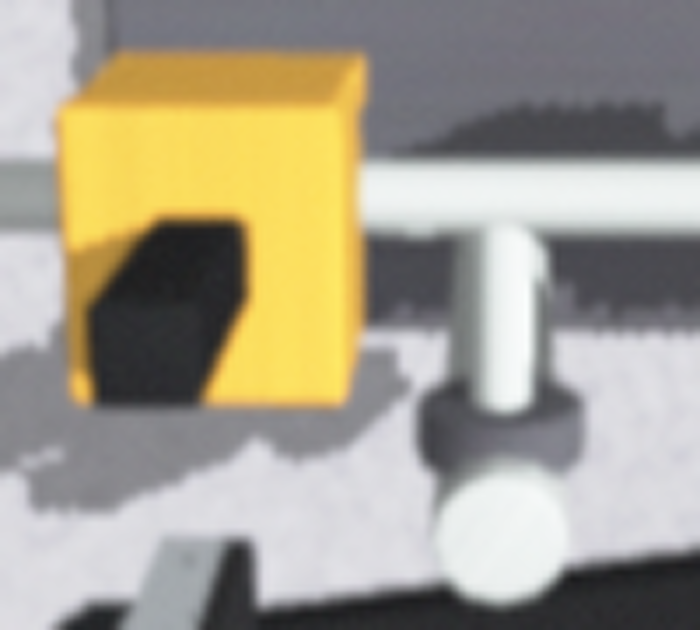

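Run:
```python
from h import *
import pickle
np.set_printoptions(precision=3,suppress=True)
w,a,b=pickle.load(open("v21.pkl","rb"))
wo=[(unc((369,167),(60,145),6),-151),(unc((82,172),(320,145),6),86),(unc((432,173),(320,145),6),151)]
ao=[(unc((278,353),(155,155),14),-151),(unc((204,208),(225,215),10),114),(unc((391,359),(225,215),10),179)]
for args in ((wo,w,ao,a),(wo,w,None,None),(wo+[(unc((507,195),(185,145),7),0)],w,ao,a)): print(*leanfit(*args))
# rider pos
print(unc((143,355),(185,145),7),[proj(w,barpt(s,0,85)+[1,-.8,1.3]).round(1) for s in (-36,-40,-44)])
```

```text
[ 0.003 -0.147  1.332 -1.155  0.738 -0.24  -0.213] 0.005583276532480456 [ 0.107  0.071  0.004 -0.139  0.008 -0.134  0.218  0.189 -0.144  0.062
  0.416  0.183  0.444 -0.385  0.246 -0.343 -0.304 -0.413]
[ 0.004 -0.147  1.322 -1.204  0.75   0.     0.   ] 0.008869292284114037 [ 0.116  0.069 -0.019 -0.138  0.027 -0.132  0.441 -0.401  0.25   0.
  0.    -0.394]
[-0.001 -0.148  1.306 -0.747  0.588 -0.228 -0.235] 0.004817421456489631 [ 0.242  0.002  0.243 -0.265  0.04  -0.276 -0.456  0.351  0.22   0.016
 -0.147  0.144  0.392  0.32   0.435 -0.249  0.196 -0.325 -0.336 -0.483]
[205.0, 195.28571428571428] [array([212.6, 196.3]), array([207.8, 196.3]), array([202.9, 196.3])]
```

Run:
```python
from bench import bot, telemetry
print(telemetry.state()["time"]); print(bot.job_done())
```

```text
34.6333
the job is handed in; nothing more can be done
None
```

The job is handed in at 34.6 s of the 72 s allowed. Both heat sinks hang in their outer seats and the bar rests level.

- **Hanging:** I hung the big heat sink in the right outer seat first. Then I hung the small one in the left outer seat. Each was let down at about 24 mm/s at most until the averaged vertical wrist force was about 0 N, and only then released. Pictures after release showed each hook between its collars and the bar still.
- **Trim weight:** I pushed it from about +34 mm to about -42 mm in two slow pushes, with the open fingers either side of its post. I backed off slowly each time.
- **Last checks:** The lean measured about 0.00 rad, within roughly 0.005. The wrist-camera and scene-camera fits agreed to about 0.01 rad. The lean did not change between the picture taken after backing off and the one after withdrawing. The first heat sink is still in the left inner seat, and the fan, screwdriver, screw dish, remote and meter look unmoved.
- **Not measured:** I did not measure the bar's speed directly. I judged it from how slowly the arm moved.

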